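# Stack the spacer plates and seat the bayonet collar on the clamping fixture

## Task

Stack the two flat aluminium spacer plates squarely on the small sprung platform of the clamping fixture, one on the other with the fixture's post through their holes, and let go of them. Then put the knurled collar over the post, turn it until its hidden keyways drop over the cross pin, and push it down until the platform is fully pressed in, and finish still holding the collar pushed down. Leave the other things on the bench where they are.

Things in the scene. Friction and masses are not known exactly. Their poses are not given: they have to be found in the camera images.
- seat (a point): centre of the top face of the fixture's sprung platform (steel, 94 x 54 mm, x along its long side, z up), 58 mm above the bench at rest; it sinks with the platform. The base below (130 x 90 mm) is fixed to the bench, at another place and yaw each time.
- post_top (a point): top of the fixed upright steel post (diameter 18 mm, its last 5 mm a cone down to 10 mm) that stands through the platform's centre, 42 mm above the platform at rest; it does not sink with it. Axes as those of the platform.
- pin_middle (a point): middle of the straight level cross pin through the post: diameter 5 mm, 32 mm from end to end, axis 31 mm above the platform at rest (11 mm above a pile of two plates). The pin's level direction differs each time and is NOT given by this point's axes; it can be seen from above until the collar covers it.
- platform (a joint): travel of the sprung platform, m: 0 at rest (up), 0.006 pressed in fully against its stop. It stays up under the weight of plates and collar; it starts to sink at some 2 to 6 N of extra push and is fully down at some 7 to 11 N.
- plate1_centre (a point): centre (half-way up) of a flat aluminium plate 100 x 60 x 10 mm, about 0.12 kg, x along its long side, z up, with a round hole of 40 mm diameter through its middle. It lies flat on the bench; its long side is within 0.5 rad of the world x axis. The two plates are alike; either may be the lower one.
- plate2_centre (a point): centre of the second plate, same as plate1.
- collar_centre (a point): centre (half-way up) of the knurled collar, a dark steel round cap of diameter 56 mm (57 over the knurl), 50 mm high, about 0.2 kg, z up, standing open side down on the bench. Sitting on the pin its centre is 58.5 mm above the platform; once a keyway is in line it drops 13.5 mm on to the upper plate: centre 45 mm above the platform.
- collar_mouth (a point): centre of the collar's underside, mouth of its blind bore (diameter 22 mm, 30 mm deep; solid above). Four keyways for the pin, 90 degrees apart, run the bore's full depth, unseen from above; their angle is not given. It drops within about 0.15 rad of a keyway; a quarter turn either way always meets one.
- pendant: bystander: hand-held jog pendant, black, 150 x 62 x 36 mm, with a metal dial; origin at the centre of its underside
- caliper: bystander: digital caliper lying flat, 200 mm long, 12 mm high; origin at the centre of its underside
- sample: bystander: six-sided aluminium plate, 130 mm across, with a white plastic part on it, 36 mm high; origin at the centre of its underside
- driver: bystander: screwdriver lying flat; origin at the centre of its underside
- block: bystander: steel block with three holes, 75 x 50 x 25 mm; origin at the centre of its underside
- jar: bystander: white jar with a black lid, diameter 56 mm, 70 mm high; origin at the centre of its underside
Mind the look-alikes: they are no part of the job. What is shaped like the part that bears plate1_centre but green is not meant.

How it is judged:
On the way, in this order (a step that is already met when the one before it is completed fails the run):
1. both plates are stacked squarely on the platform and let go (horizontal distance between each of plate1_centre, plate2_centre and seat below 0.006 m and angle between the x axis of each of plate1_centre, plate2_centre and the x axis of seat, either way round below 0.14 rad and angle between the z axis of each of plate1_centre, plate2_centre and the z axis of seat, either way round below 0.08 rad and z of plate1_centre in the frame of seat between 0.002 and 0.018 m and z of plate2_centre in the frame of seat between 0.002 and 0.018 m and contact force between the fingers and plate1 below 0.1 N and contact force between the fingers and plate2 below 0.1 N), for 0.2 s.
2. the collar has dropped over the cross pin on to the pile (horizontal distance between collar_centre and seat below 0.005 m and z of collar_centre in the frame of seat between 0.042 and 0.0485 m and angle between collar_centre's own z axis and vertical below 0.08 rad), for 0.2 s.
At the end, for the whole second after the job is handed in: Both plates flat on the platform in one pile, within 6 mm and 0.14 rad of it; collar upright, within 5 mm of the centre, dropped over the pin on to the pile (centre 42 to 48.5 mm above the platform); fingers on the collar with over 2 N, platform kept pressed in by over 4 of its 6 mm (all of step 2 and horizontal distance between each of plate1_centre, plate2_centre and seat below 0.006 m and angle between the x axis of each of plate1_centre, plate2_centre and the x axis of seat, either way round below 0.14 rad and angle between the z axis of each of plate1_centre, plate2_centre and the z axis of seat, either way round below 0.08 rad and z of plate1_centre in the frame of seat between 0.002 and 0.018 m and z of plate2_centre in the frame of seat between 0.002 and 0.018 m and value of joint platform above 0.004 m and contact force between the fingers and collar above 2 N); the arm keeps its last pose, push and grip.
It fails at once if another thing on the bench is pushed away by more than 30 mm (distance of any of pendant, caliper, sample, driver, block, jar from where it was at the start of the episode above 0.03 m).
It also fails if it takes over 72 s, if anything falls off the work surface, if the arm or the gripper's body presses on something with over 40 N, if the wrist force passes 120 N, or if a joint passes its speed limit or range.

## Robot

A 6-joint arm with a two-finger parallel gripper is mounted at the origin on the work surface. World frame = base frame: x ahead of the robot, y to its left, z up, the work surface at z = 0. Lengths are in m, angles in rad, forces in N, time in s.
With the tool pointing down it reaches from about 0.35 to 0.725 m from the base axis. Payload 4.3 kg.
Tool frame: the origin (TCP) lies midway between the tips of the shut fingers; the grasp point (between the pads) lies 19 mm behind it (arm.hold_point_z is the distance from the TCP to the grasp point, in m); z points along the fingers, y is the direction in which the jaws open and shut (so a half turn about z gives the same grasp; the last joint's range is limited). The gripper opens to 85 mm and grips with 20 to 120 N. Pads are 22 mm wide; open, the fingers measure 114 mm over their backs; the gripper's body (76 mm by 85 mm) begins 54 mm behind the grasp point. The pads swing forward as they close: fully open they stand 13 mm farther back than shut.
Start: joints at [-1.454, 0.377, 0.081, 1.274, 0, 1.46], TCP at [0.129, -0.56, 0.231] pointing down, gripper open.
Joint ranges: [-2.72, 2.72], [-0.84, 1.66], [-1.02, 1.22], [-1.77, 2.12], [-1.37, 1.28], [-3.14, 3.14]. Speed limits (rad/s): [2.57, 2.57, 3.14, 3.14, 3.14, 3.14].

## Interface

Orientations are given as a rotation vector (axis times angle).
In Python, from workcell import arm, cams, models gives the robot as it stands.
- The arm moves only by the tool move_arm, never from a script. Its argument "series" is text: rows parted by semicolons, each of 7 numbers parted by spaces: the turn, a rotation vector about the tool's x, y, z in degrees, then the shift along the tool's x, y, z in cm, then the finger opening in cm, from 0 to 8.54. In form: wx wy wz x y z hand; .... A call has 1 to 12 rows; each row is the pose to reach, as a shift and turn from the pose commanded when the call began, along the tool's axes at that moment; what a row does not reach only later rows make up. A row lasts 1/10 s, in which the tool goes at most 50 mm and 8.59 degrees, less where a joint would pass 70% of its speed; a pose out of reach is approached as far as the arm can. A call with a gripper value outside its range is refused whole. The fingers move at their own pace and stop on an object; "newtons" is the grip in N (left out, the last holds). Time passes only in rows, so rows that repeat a pose let the fingers close. It gives the time, the measured TCP pose, the force and the opening at its end, in the units of the state.
- arm.read_state(): the state, without advancing time (a new reading comes with each control period).
- cams.camera(name): name is "scene" or "top"; returns (picture, depth): 420x560x3 uint8, red, green, blue; 420x560 float32, m along the optical axis (not along the pixel's ray), 0 where there is no reading.
- cams.get_calibration(name): a dict with "vertical_fov" (degrees; the focal length in pixels is half the picture's height over the tangent of half this angle, whatever the lens; pixels are square), "cx", "cy" (the principal point, pixels), "dist" ([k1, k2, p1, p2, k3] as OpenCV has them; the pictures are not rectified), "position" and "rotation" of the camera in the world. Camera axes: x right, y down, z forward; pixel columns grow to the right and rows downward; lengths in m; the calibration is good to about 2 mm. A picture is of the moment at which its call begins. get_calibration takes no time and is no camera call.
- arm.job_done(): hands the job in, once; it reports no verdict.
Trained networks look in the newest picture that a camera, given by its name, has taken for a name from the list of things; names that differ only in an ending like _2 or _b are one class to them, and where a whole thing is asked for, a point or a joint stands for the part that bears it (a point fixed in the world has none). Each returns a list of dicts, best first, with "confidence" (0 to 1); they miss things now and then, are a little off and sometimes report something else, mostly with a low value. They report only what shows in the picture. A call takes as long as a camera call. They do not tell look-alikes from the thing itself.
- models.cut_out(target, camera): "mask" (420x560 bool, what is visible of it) and "at" ([column, row] in pixels, amid what is visible of it).
The state is a dict: "t": time; "joint_pos": joint angles; "qd": joint speeds; "effort": joint torques, N m; "position": TCP position; "ee_rot": TCP orientation; "wrist_force": force on the tool from outside, world axes, zero at the start; "ft_torque": the same for the moment, N m; "opening": opening from 0.0 (shut) to 1.0 (fully open).
Only numpy, scipy, OpenCV 4.12 (cv2) and the standard library are available. Lean on these libraries where they do the work, as an engineer would, in place of code of your own. Each camera call takes 0.05 s, during which the arm holds its last target.

## Working session

There is one attempt and no reset: what is moved stays moved. The work goes in short steps, Python scripts to look and compute and a tool call to move; the robot and the scene stay as the last step left them, time stands still between calls to the robot, and variables do not carry over. Pictures are saved under pics/ and viewed, and the job is handed in when it is done.

Besides the shell and the picture viewer there is one more tool, called after "Request:" as name(argument=value, ...) on one line, values as JSON. move_arm: Moves the arm, as the interface text tells. Its arguments: {"type":"object","properties":{"series":{"type":"string"},"newtons":{"type":"number"}},"required":["series"]}

```bash
mkdir -p pics; ls; python3 - <<'E'
from workcell import arm,cams,models
import cv2,numpy as np
for n in("top","scene"):
    p,d=cams.camera(n); cv2.imwrite(f"pics/{n}0.png",p[:,:,::-1]); np.savez(f"{n}0.npz",p=p,d=d)
    print(n,cams.get_calibration(n))
print(arm.read_state(), arm.hold_point_z)
E
```

```text
pics
top {'vertical_fov': 46.91912231729984, 'cx': 277.8919488482094, 'cy': 200.4407221033544, 'dist': array([-0.04848819,  0.        ,  0.        ,  0.        ,  0.        ]), 'position': array([ 0.40218306, -0.01743683,  1.59194471]), 'rotation': array([-2.14131464,  2.19795075, -0.07451483])}
scene {'vertical_fov': 56.848750303702055, 'cx': 283.39551223636425, 'cy': 207.5004208248262, 'dist': array([-0.05191933,  0.        ,  0.        ,  0.        ,  0.        ]), 'position': array([ 1.16414382, -0.12062448,  0.91112335]), 'rotation': array([-2.01681357, -1.60346401,  0.55367821])}
{'t': 0.1, 'joint_pos': array([-1.45429651e+00,  3.77990627e-01,  7.97742744e-02,  1.27438217e+00,
       -3.13181795e-06,  1.46051289e+00]), 'qd': array([-4.24017702e-04, -1.62210950e-03,  6.13359219e-04, -7.12363163e-04,
        3.29245626e-04, -6.75805076e-05]), 'effort': array([ 1.35160153e-03, -4.64692926e+01,  2.70582783e+01,  1.20443478e-02,
       -1.31346987e-04,  2.12908134e-06]), 'position': array([ 0.12923257, -0.55969993,  0.23045966]), 'ee_rot': array([-3.11962691e+00, -3.55263511e-01,  1.37104743e-05]), 'wrist_force': array([ 0.40474344,  0.7966996 , -0.31099317]), 'ft_torque': array([-0.03215725, -0.0027019 , -0.00950055]), 'opening': 0.9981404963362215} 0.0187
```

View pics/top0.png

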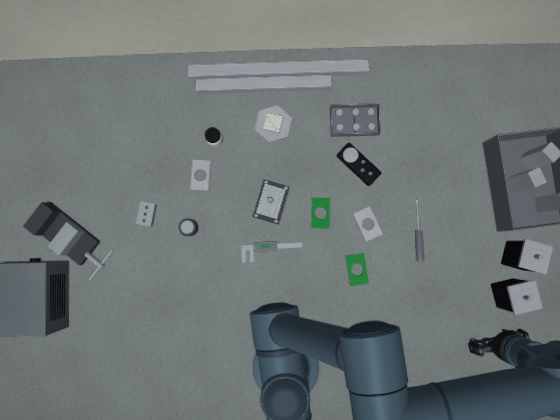

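View pics/scene0.png

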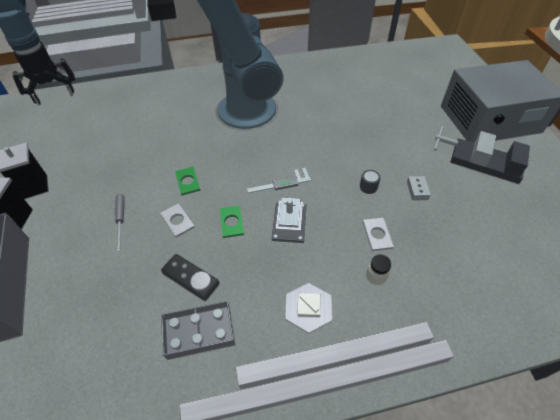

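The top view shows bare plates at (200,175) and (368,224), with green look-alikes at (320,212) and (357,269). The fixture is at (270,200), the collar at (188,227) and the jar with a black lid at (213,134). I'll measure these and check them on crops.

```bash
cat > h.py <<'E'
import numpy as np,cv2
from workcell import arm,cams,models
from scipy.spatial.transform import Rotation as R
def KD(n,c=None):
    c=cams.get_calibration(n); f=210/np.tan(np.radians(c['vertical_fov'])/2)
    return np.array([[f,0,c['cx']],[0,f,c['cy']],[0,0,1]]),np.array(c['dist']),np.array(c['position']),R.from_rotvec(c['rotation']).as_matrix()
def rays(n,uv):
    K,D,p,Rm=KD(n); q=cv2.undistortPoints(np.array(uv,float).reshape(-1,1,2),K,D).reshape(-1,2)
    return np.c_[q,np.ones(len(q))],p,Rm
def at_z(n,uv,z):
    r,p,Rm=rays(n,uv); w=r@Rm.T; return p+w*((z-p[2])/w[:,2])[:,None]
def at_d(n,uv,d):
    r,p,Rm=rays(n,uv); return p+(r*np.array(d).reshape(-1,1))@Rm.T
def proj(n,P):
    K,D,p,Rm=KD(n); return cv2.projectPoints(np.array(P,float).reshape(-1,3),cv2.Rodrigues(Rm.T)[0],-Rm.T@p,K,D)[0].reshape(-1,2)
E
python3 - <<'E'
from h import *
for n in("top","scene"):
    z=np.load(f"{n}0.npz");d=z['d'];p=z['p']
    for t in("plate1_centre","seat","collar_centre","jar","post_top","pin_middle"):
        for o in models.cut_out(t,n):
            m=o['mask'];v,u=np.nonzero(m&(d>0))
            if len(u)==0: print(n,t,o['at']);continue
            P=at_d(n,np.c_[u,v],d[v,u])
            print(n,t,round(o['confidence'],2),o['at'],m.sum(),P.mean(0).round(4),'zpct',np.percentile(P[:,2],[5,50,95]).round(3),p[v,u].mean(0).round())
p=np.load("top0.npz")['p'][:,:,::-1]
c=[cv2.resize(p[y-30:y+30,x-30:x+30],(390,300) if 0 else (300,300),interpolation=cv2.INTER_CUBIC) for x,y in((200,175),(368,224),(270,200),(188,227))]
cv2.imwrite("pics/crop.png",np.vstack([np.hstack(c[:2]),np.hstack(c[2:])]))
p=np.load("scene0.npz")['p'][:,:,::-1]
c=[cv2.resize(p[y-30:y+30,x-30:x+30],(300,300),interpolation=cv2.INTER_CUBIC) for x,y in((378,234),(177,220),(289,218),(370,180))]
cv2.imwrite("pics/crops.png",np.vstack([np.hstack(c[:2]),np.hstack(c[2:])]))
E
```

```text
top plate1_centre 0.92 [361.3, 261.9] 529 [ 0.3068 -0.2436  0.0083] zpct [-0.001  0.009  0.015] [ 50. 125.  70.]
top plate1_centre 0.91 [371.6, 220.8] 424 [ 0.456  -0.2835  0.0096] zpct [0.003 0.01  0.015] [158. 162. 169.]
top plate1_centre 0.65 [324.1, 205.7] 463 [ 0.4946 -0.1294  0.009 ] zpct [0.002 0.009 0.015] [ 45. 125.  66.]
top seat 0.67 [271.5, 204.8] 445 [0.5351 0.0332 0.0579] zpct [0.052 0.058 0.063] [151. 162. 165.]
top seat 0.51 [273.7, 203.0] 1046 [0.5325 0.0303 0.0368] zpct [0.006 0.042 0.062] [122. 129. 133.]
top collar_centre 0.82 [189.9, 226.4] 296 [0.4585 0.2926 0.0407] zpct [-0.001  0.048  0.054] [105. 113. 116.]
top jar 0.51 [212.0, 135.6] 265 [0.747  0.2082 0.056 ] zpct [0.01  0.066 0.074] [56. 59. 59.]
top post_top 0.92 [271.4, 201.0] 1046 [0.5318 0.0317 0.0372] zpct [0.006 0.042 0.062] [122. 129. 134.]
top post_top 0.71 [422.2, 241.0] 294 [ 0.3883 -0.446   0.0206] zpct [0.003 0.022 0.029] [ 97. 102. 107.]
top pin_middle 0.9 [270.2, 206.5] 1077 [0.5322 0.0312 0.0373] zpct [0.006 0.042 0.063] [121. 129. 133.]
scene plate1_centre 0.92 [178.1, 223.1] 551 [ 0.4605 -0.2792  0.0097] zpct [0.002 0.01  0.013] [166. 170. 176.]
scene plate1_centre 0.91 [190.3, 179.9] 335 [ 0.3132 -0.2361  0.0103] zpct [0.005 0.011 0.014] [ 57. 136.  77.]
scene plate1_centre 0.78 [226.9, 228.3] 505 [ 0.4993 -0.129   0.0099] zpct [0.006 0.01  0.013] [ 68. 149.  89.]
scene seat 0.6 [287.9, 212.1] 457 [0.5455 0.0331 0.0587] zpct [0.055 0.058 0.061] [179. 192. 199.]
scene collar_centre 0.65 [371.9, 180.8] 355 [0.4692 0.2981 0.04  ] zpct [0.012 0.048 0.053] [ 92.  97. 101.]
scene jar 0.87 [378.1, 272.9] 556 [0.763  0.209  0.0513] zpct [0.01  0.063 0.071] [74. 77. 76.]
scene post_top 0.77 [289.1, 219.7] 1250 [0.5567 0.0292 0.0366] zpct [0.009 0.041 0.06 ] [142. 150. 156.]
scene pin_middle 0.92 [288.7, 220.3] 1296 [0.5568 0.0288 0.0356] zpct [0.004 0.04  0.06 ] [140. 148. 155.]
```

View pics/crop.png

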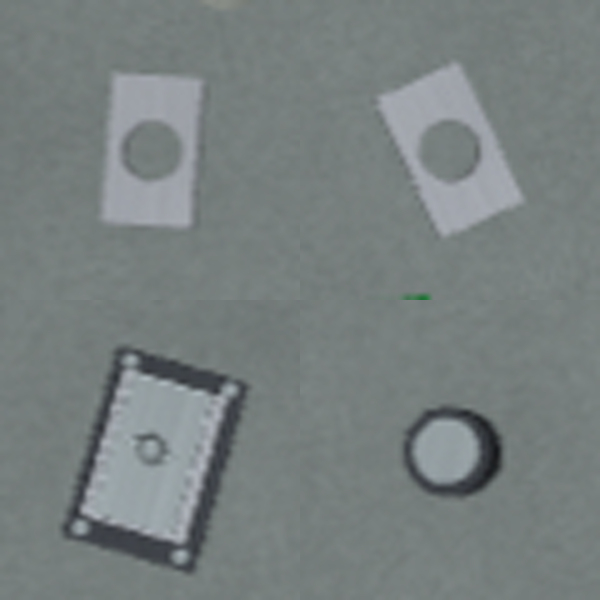

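View pics/crops.png

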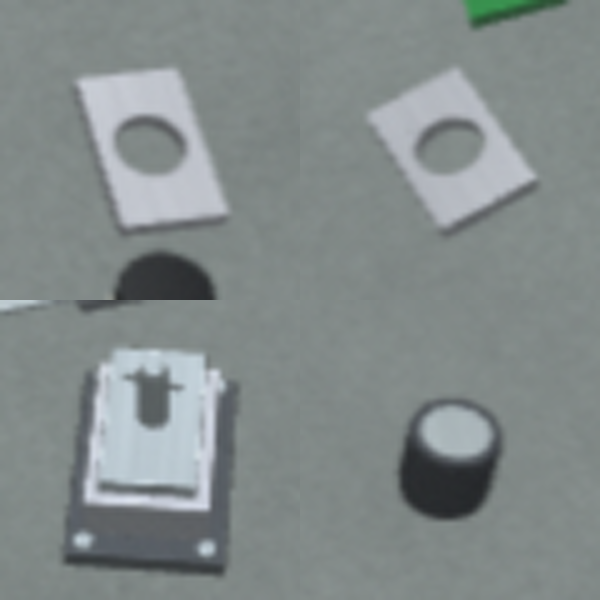

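Both bare plates, the fixture and the collar are confirmed; the green plates and the jar are not meant. Next I'll measure precisely on images rectified to each height plane.

```bash
cat >> h.py <<'E'
def ortho(n,img,c,z,half=0.08,s=0.00025):
    # metric view: columns = +x world, rows = +y world
    g=np.arange(-half,half,s); X,Y=np.meshgrid(c[0]+g,c[1]+g)
    uv=proj(n,np.c_[X.ravel(),Y.ravel(),np.full(X.size,z)]).astype(np.float32).reshape(*X.shape,2)
    return cv2.remap(img,uv[...,0],uv[...,1],cv2.INTER_CUBIC)
def world(c,px,half=0.08,s=0.00025): return np.array(c[:2])-half+np.array(px)*s
E
cat > m.py <<'E'
from h import *
def plate(n,img,c,z,thr=None,name=None):
    o=ortho(n,img,c,z); g=cv2.GaussianBlur(o.astype(np.float32).mean(2),(0,0),2)
    if thr is None:
        thr,_=cv2.threshold(np.clip(g,0,255).astype(np.uint8),0,255,cv2.THRESH_OTSU)
    b=(g>thr).astype(np.uint8)
    cs,h=cv2.findContours(b,cv2.RETR_CCOMP,cv2.CHAIN_APPROX_NONE)
    # component nearest centre with largest area
    i=max(range(len(cs)),key=lambda k:cv2.contourArea(cs[k]) if h[0][k][3]<0 else 0)
    r=cv2.minAreaRect(cs[i]); bx=cv2.boxPoints(r)
    e=[bx[1]-bx[0],bx[2]-bx[1]]; L=max(e,key=np.linalg.norm); a=np.arctan2(L[1],L[0]); a=(a+np.pi/2)%np.pi-np.pi/2
    out=[world(c,r[0]).round(4),np.array(sorted(r[1]))*.25,round(a,4)]
    ch=[k for k in range(len(cs)) if h[0][k][3]==i and cv2.contourArea(cs[k])>2000]
    for k in ch:
        el=cv2.fitEllipse(cs[k]); out+=['hole',world(c,el[0]).round(4),np.round(np.array(el[1])*.25,1)]
    print(n,name,'thr',thr,*out)
    cv2.drawContours(o,[bx.astype(int)],0,(255,0,0),1)
    return o
if __name__=="__main__":
    for n in("top","scene"):
        p=np.load(f"{n}0.npz")['p']
        ims=[plate(n,p,c,z,name=nm) for nm,c,z in(("A",(.596,.241),.01),("B",(.458,-.282),.01),("seat",(.535,.032),.058),("base",(.535,.032),.035),("coll",(.462,.293),.05))]
        w=[cv2.resize(i,(260,260)) for i in ims]+[np.zeros((260,260,3),np.uint8)]
        cv2.imwrite(f"pics/m_{n}.png",np.vstack([np.hstack(w[:3]),np.hstack(w[3:])])[:,:,::-1])
E
python3 m.py
```

```text
top A thr 141.0 [0.6294 0.2637] [60.58231354 98.39931488] -0.0894 hole [0.6303 0.2636] [40.7 41.9]
top B thr 143.0 [ 0.4546 -0.2833] [ 61.64836884 102.35337067] 0.4049 hole [ 0.4539 -0.2836] [40.8 41.6]
top seat thr 105.0 [0.5349 0.0319] [159.75 159.75] 0.0 hole [0.5314 0.0296] [103.6 154.7]
top base thr 105.0 [0.5349 0.0319] [159.75 159.75] 0.0 hole [0.5333 0.0303] [105.2 157. ]
top coll thr 94.0 [0.4619 0.2929] [159.75 159.75] 0.0 hole [0.4571 0.2959] [58.3 65.4]
scene A thr 163.0 [0.6296 0.2667] [60.46781158 97.92962646] -0.0894 hole [0.6312 0.2661] [41.3 41.5]
scene B thr 158.0 [ 0.4541 -0.2806] [ 61.06841278 100.99265289] 0.409 hole [ 0.454 -0.281] [41.3 41.5]
scene seat thr 161.0 [0.5432 0.0341] [ 71.36938477 109.23810577] -0.3115 hole [0.5222 0.0371] [27.4 44.6] hole [0.5839 0.0203] [ 8.7 76.4]
scene base thr 159.0 [0.5265 0.0383] [ 73.43466187 112.40327454] -0.3117 hole [0.5049 0.0414] [27.9 45.6] hole [0.5683 0.024 ] [ 8.7 77.8]
scene coll thr 94.0 [0.4619 0.2929] [159.75 159.75] 0.0 hole [0.4802 0.2905] [ 55.7 100.1]
```

```bash
python3 -c "
import cv2,numpy as np
cv2.imwrite('pics/m_both.png',cv2.resize(np.hstack([cv2.imread('pics/m_top.png')[:,:],cv2.imread('pics/m_scene.png')]),(800,267)))"
```

```text
(no output)
```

View pics/m_top.png

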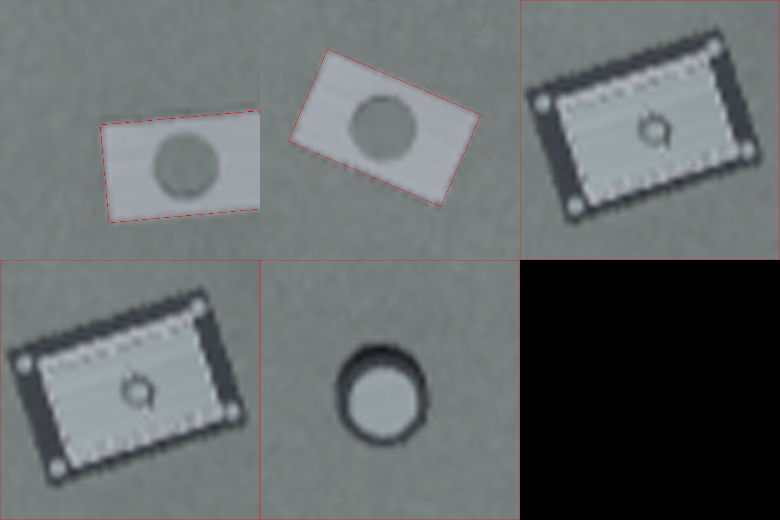

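View pics/m_scene.png

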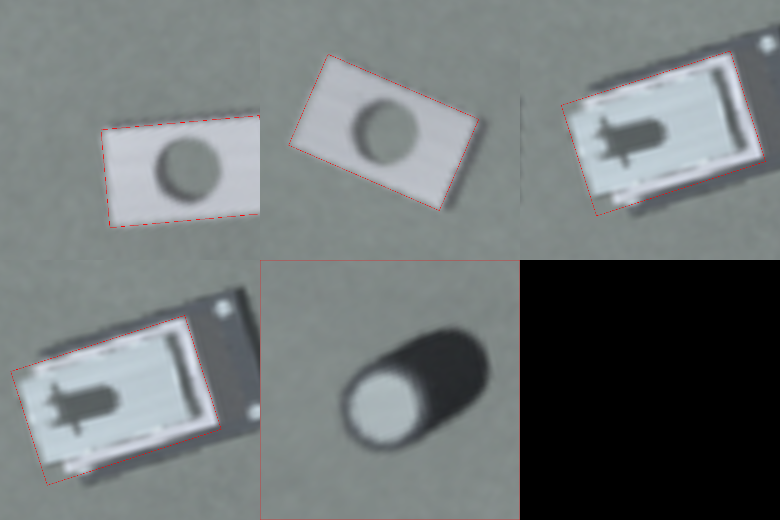

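Plate A is near (0.630, 0.265) with yaw −0.09, and B near (0.454, −0.282) with yaw 0.405. The two cameras differ by about 2.7 mm in y. Next I'll refine the fixture centre, the pin direction and the collar.

```bash
python3 - <<'E'
from h import *
w=[]
for n in("top","scene"):
    z=np.load(f"{n}0.npz");p=z['p']
    for zz,half in((.058,.065),(.1,.03)):
        o=ortho(n,p,(.535,.035),zz,half=half,s=half/200)
        o=np.ascontiguousarray(cv2.normalize(o,None,0,255,cv2.NORM_MINMAX))
        for k in range(-6,7):
            t=int(200+k*.01/(half/200))
            if 0<=t<400: cv2.line(o,(t,0),(t,6),(255,0,0),1); cv2.line(o,(0,t),(6,t),(255,0,0),1)
        w.append(cv2.resize(o,(390,300*390//390))if 0 else cv2.resize(o,(300,300)))
cv2.imwrite("pics/fx.png",np.vstack([np.hstack(w[:2]),np.hstack(w[2:])])[:,:,::-1])
# depth profile
z=np.load("top0.npz");v,u=np.mgrid[165:240,235:310];P=at_d("top",np.c_[u.ravel(),v.ravel()],z['d'][v,u].ravel())
h=P[:,2];print(np.histogram(h,bins=np.arange(-.01,.12,.005)))
print('post',P[h>.075].mean(0),(h>.075).sum())
z=np.load("scene0.npz");v,u=np.mgrid[180:250,260:320];P=at_d("scene",np.c_[u.ravel(),v.ravel()],z['d'][v,u].ravel())
h=P[:,2];print('post sc',P[h>.085].mean(0),(h>.085).sum(),h.max())
E
```

```text
(array([ 493, 2060, 1690,  402,  180,   65,    8,    2,   14,   81,   66,
         25,  104,  232,  117,    2,    0,    2,    0,    4,   10,   12,
          7,    0,    0]), array([-0.01 , -0.005,  0.   ,  0.005,  0.01 ,  0.015,  0.02 ,  0.025,
        0.03 ,  0.035,  0.04 ,  0.045,  0.05 ,  0.055,  0.06 ,  0.065,
        0.07 ,  0.075,  0.08 ,  0.085,  0.09 ,  0.095,  0.1  ,  0.105,
        0.11 ,  0.115]))
post [0.48637256 0.01415296 0.63926727] 55
post sc [ 0.72563639 -0.01199647  0.33735281] 74 0.9111233536699408
```

View pics/fx.png

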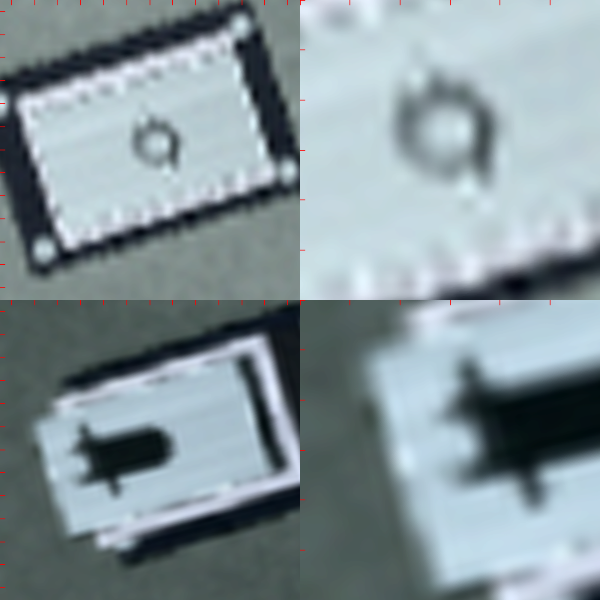

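```bash
cat >> h.py <<'E'
def overlay(n,img,c,yaw,box,k,pin=None,zoff=0,extra=()):
    x0,y0,x1,y1=box
    im=cv2.resize(img[y0:y1,x0:x1],None,fx=k,fy=k,interpolation=cv2.INTER_CUBIC).copy()
    def dr(P,col,closed=True):
        q=(proj(n,P)-[x0,y0]+.5)*k-.5
        cv2.polylines(im,[np.round(q*8).astype(int)],closed,col,1,cv2.LINE_AA,3)
    Rz=np.array([[np.cos(yaw),-np.sin(yaw)],[np.sin(yaw),np.cos(yaw)]])
    def T(q,z): q=np.array(q)@Rz.T+c; return np.c_[q,np.full(len(q),z)]
    rect=lambda a,b:[[a,b],[-a,b],[-a,-b],[a,-b]]
    t=np.linspace(0,2*np.pi,40); circ=lambda r:np.c_[r*np.cos(t),r*np.sin(t)]
    dr(T(rect(.047,.027),.058),(255,0,0)); dr(T(circ(.005),.1),(0,0,255)); dr(T(circ(.009),.095),(0,160,0))
    if pin is not None:
        d=np.array([np.cos(pin),np.sin(pin)])*.016; dr(np.c_[np.array([c-d,c+d]),[.089]*2],(255,0,255))
    for P,col in extra: dr(P,col)
    return im
E
python3 - <<'E'
from h import *
a=overlay("top",np.load("top0.npz")['p'],np.array([.5336,.0304]),-.315,(248,176,293,228),8,1.11)
b=overlay("scene",np.load("scene0.npz")['p'],np.array([.5376,.0337]),-.315,(268,192,313,244),8,1.11)
cv2.imwrite("pics/ov.png",np.hstack([a,b])[:,:,::-1])
E
```

```text
(no output)
```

View pics/ov.png

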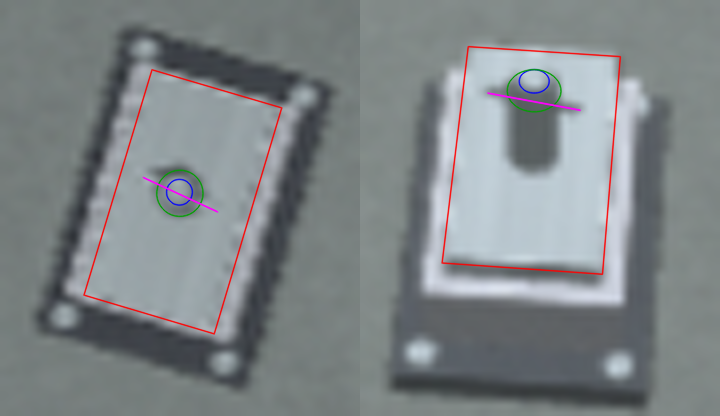

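```bash
cat >> h.py <<'E'
def tgt(x,y,z,yaw): # tool down, tool x axis at yaw
    return np.array([x,y,z]),R.from_euler('z',yaw)*R.from_euler('x',np.pi)
def go(x,y,z,yaw,frm=None):
    s=arm.read_state()
    if frm is None: p0,r0=np.array(s['position']),R.from_rotvec(s['ee_rot'])
    else: p0,r0=tgt(*frm)
    p,r=tgt(x,y,z,yaw)
    print('turn deg',np.degrees((r0.inv()*r).as_rotvec()).round(2),'shift cm',(r0.inv().apply(p-p0)*100).round(2))
def st():
    s=arm.read_state(); xa=R.from_rotvec(s['ee_rot']).as_matrix()
    print('t',round(s['t'],2),'pos',np.round(s['position'],4),'yaw',round(np.arctan2(xa[1,0],xa[0,0]),4),'tilt',round(np.degrees(np.arccos(-xa[2,2])),2),'F',np.round(s['wrist_force'],2),'T',np.round(s['ft_torque'],2),'open_mm',round(s['opening']*85.4,1),'j',np.round(s['joint_pos'],2))
E
python3 - <<'E'
from h import *
st(); go(.454,-.282,.15,.405+np.pi); go(.3,-.45,.23,.2266+1.5)
E
```

```text
t 0.7 pos [ 0.1293 -0.5603  0.2314] yaw 0.2267 tilt 0.01 F [-0.19  0.15  0.11] T [0.02 0.02 0.03] open_mm 85.5 j [-1.45  0.38  0.08  1.27 -0.    1.46]
turn deg [ 0.0000e+00 -1.0000e-02  1.6979e+02] shift cm [ 37.9  -19.82   8.13]
turn deg [ 1.000e-02  1.000e-02 -8.594e+01] shift cm [19.11 -6.91  0.13]
```

Request:
move_arm(series="0 0 -86 19.1 -6.9 0 7.4; 0 0 -86 19.1 -6.9 0 7.4; 0 0 -86 19.1 -6.9 0 7.4; 0 0 -86 19.1 -6.9 0 7.4; 0 0 -86 19.1 -6.9 0 7.4; 0 0 -86 19.1 -6.9 0 7.4; 0 0 -86 19.1 -6.9 0 7.4; 0 0 -86 19.1 -6.9 0 7.4; 0 0 -86 19.1 -6.9 0 7.4; 0 0 -86 19.1 -6.9 0 7.4; 0 0 -86 19.1 -6.9 0 7.4; 0 0 -86 19.1 -6.9 0 7.4")

```text
t: 1.9
position: [0.2999, -0.4501, 0.2314]
ee_rot: [2.044, 2.386, -0.0]
wrist_force: [0.3, -0.6, 0.7]
opening: 0.867
```

```bash
python3 - <<'E'
from h import *
st(); go(.454,-.282,.12,.405+np.pi)
E
```

```text
t 1.9 pos [ 0.2999 -0.4501  0.2314] yaw 1.7247 tilt 0.01 F [ 0.33 -0.61  0.66] T [-0.   -0.01 -0.04] open_mm 74.0 j [-1.1   0.31 -0.02  1.24 -0.    0.32]
turn deg [-1.0000e-02  1.0000e-02 -1.0439e+02] shift cm [14.25 17.81 11.13]
```

Request:
move_arm(series="0 0 -104.4 14.25 17.8 11.1 7.4; 0 0 -104.4 14.25 17.8 11.1 7.4; 0 0 -104.4 14.25 17.8 11.1 7.4; 0 0 -104.4 14.25 17.8 11.1 7.4; 0 0 -104.4 14.25 17.8 11.1 7.4; 0 0 -104.4 14.25 17.8 11.1 7.4; 0 0 -104.4 14.25 17.8 11.1 7.4; 0 0 -104.4 14.25 17.8 11.1 7.4; 0 0 -104.4 14.25 17.8 11.1 7.4; 0 0 -104.4 14.25 17.8 11.1 7.4; 0 0 -104.4 14.25 17.8 11.1 7.4; 0 0 -104.4 14.25 17.8 11.1 7.4")

```text
t: 3.1
position: [0.4535, -0.2816, 0.1203]
ee_rot: [-0.608, 3.082, -0.0]
wrist_force: [0.3, 0.4, 0.6]
opening: 0.869
```

```bash
python3 - <<'E'
from h import *
st(); go(.454,-.282,.06,.405+np.pi)
for n in("top","scene"):
    p,d=cams.camera(n); np.savez(f"{n}1.npz",p=p,d=d)
    u,v=proj(n,[.454,-.282,.07])[0].astype(int)
    c=cv2.resize(p[v-45:v+45,u-45:u+45],(400,400),interpolation=cv2.INTER_CUBIC)
    q=(proj(n,[[*arm.read_state()['position'][:2],arm.read_state()['position'][2]],[.454,-.282,.01]])-[u-45,v-45])*400/90
    for a in q: cv2.circle(c,tuple(int(i) for i in a),3,(255,0,0),1)
    globals()[n]=c
cv2.imwrite("pics/g1.png",np.hstack([top,scene])[:,:,::-1])
E
```

```text
t 3.1 pos [ 0.4535 -0.2816  0.1203] yaw -2.7519 tilt 0.01 F [0.34 0.39 0.63] T [-0.06  0.    0.01] open_mm 74.2 j [-0.67  0.35 -0.25  0.97 -0.   -1.06]
turn deg [-0.01  0.   -0.88] shift cm [-0.03 -0.06  6.03]
```

View pics/g1.png

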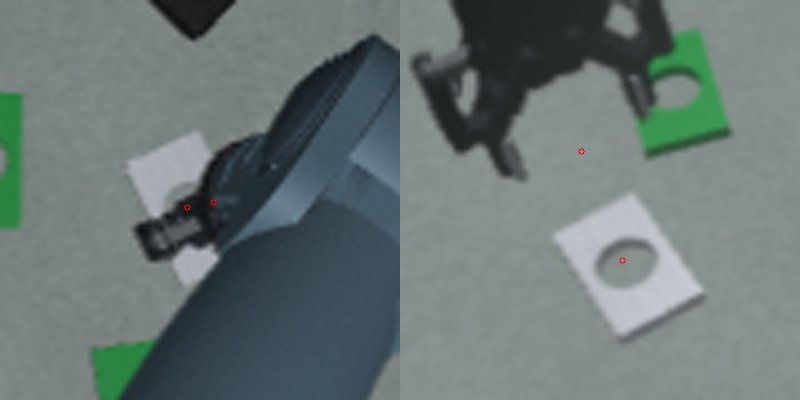

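Request:
move_arm(series="0 0 -0.9 0 -0.05 4 7.4; 0 0 -0.9 0 -0.05 8 7.4; 0 0 -0.9 0 -0.05 10 7.4; 0 0 -0.9 0 -0.05 11 7.4; 0 0 -0.9 0 -0.05 11.4 7.4; 0 0 -0.9 0 -0.05 11.6 7.4; 0 0 -0.9 0 -0.05 11.8 7.4; 0 0 -0.9 0 -0.05 11.8 7.4")

```text
t: 4.0
position: [0.4544, -0.2826, 0.0032]
ee_rot: [-0.626, 3.077, -0.002]
wrist_force: [-0.2, -0.3, -0.2]
opening: 0.866
```

```bash
python3 - <<'E'
from h import *
st()
p,d=cams.camera("scene"); np.savez("scene2.npz",p=p,d=d)
u,v=proj("scene",[.454,-.282,.02])[0].astype(int)
c=cv2.resize(p[v-30:v+30,u-40:u+40],(800,600),interpolation=cv2.INTER_CUBIC)
cv2.imwrite("pics/g2.png",c[:,:,::-1])
E
```

```text
t 4.0 pos [ 0.4544 -0.2826  0.0032] yaw -2.7402 tilt 0.11 F [-0.19 -0.26 -0.23] T [ 0.02 -0.03  0.03] open_mm 74.0 j [-0.67  0.48 -0.4   0.69 -0.   -1.08]
```

View pics/g2.png

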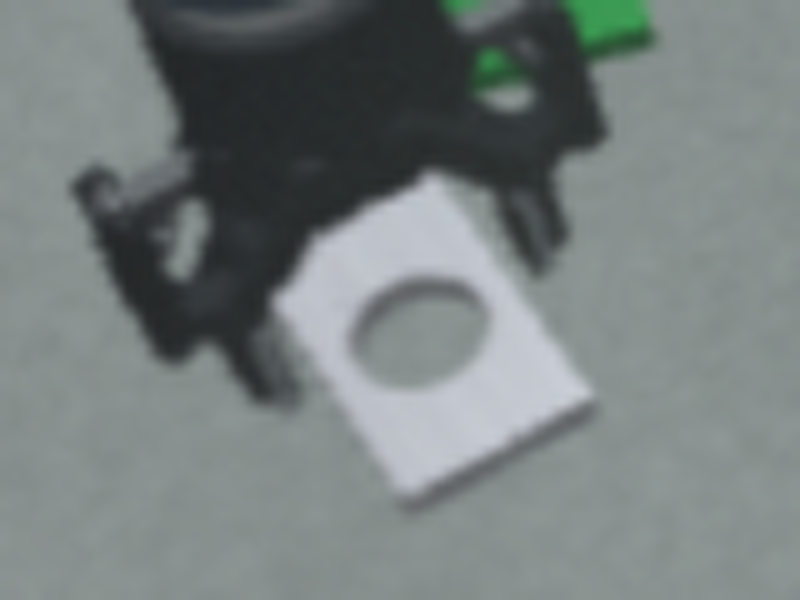

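Request:
move_arm(series="0 0 0 0 0 0.3 7.4; 0 0 0 0 0 0.5 7.4; 0 0 0 0 0 0.7 7.4; 0 0 0 0 0 0.7 7.4")

```text
t: 4.45
position: [0.4533, -0.2818, -0.0051]
ee_rot: [0.627, -3.078, -0.001]
wrist_force: [-0.3, -0.9, -0.4]
opening: 0.866
```

Free of the bench still; close.

Request:
move_arm(series="0 0 0 0 0 0 5.5; 0 0 0 0 0 0 5.5; 0 0 0 0 0 0 5.5; 0 0 0 0 0 0 5.5; 0 0 0 0 0 0 5.5; 0 0 0 0 0 0 5.5", newtons=40)

```text
t: 5.05
position: [0.4538, -0.2821, -0.0045]
ee_rot: [-0.627, 3.078, -0.001]
wrist_force: [-0.5, -0.4, 3.5]
opening: 0.689
```

Request:
move_arm(series="0 0 0 0 0 -0.5 5.5; 0 0 0 0 0 -1.5 5.5; 0 0 0 0 0 -4 5.5; 0 0 0 0 0 -8 5.5; 0 0 0 0 0 -12 5.5; 0 0 0 0 0 -15 5.5; 0 0 0 0 0 -16 5.5; 0 0 0 0 0 -16 5.5")

```text
t: 5.85
position: [0.4546, -0.2829, 0.157]
ee_rot: [-0.627, 3.076, -0.005]
wrist_force: [0.0, 1.1, -0.7]
opening: 0.684
```

```bash
python3 - <<'E'
from h import *
st(); go(.536,.032,.145,-.315+np.pi)
p,d=cams.camera("scene"); np.savez("scene3.npz",p=p,d=d)
u,v=proj("scene",[.454,-.282,.16])[0].astype(int)
c=cv2.resize(p[v-45:v+45,u-60:u+60],(800,600),interpolation=cv2.INTER_CUBIC)
cv2.imwrite("pics/g3.png",c[:,:,::-1])
E
```

```text
t 5.85 pos [ 0.4546 -0.2829  0.157 ] yaw -2.7397 tilt 0.22 F [ 0.02  1.07 -0.74] T [-0.02  0.01  0.05] open_mm 58.4 j [-0.67  0.33 -0.19  1.05 -0.   -1.08]
turn deg [-0.15  0.16 41.07] shift cm [-19.8   25.8    1.15]
```

View pics/g3.png

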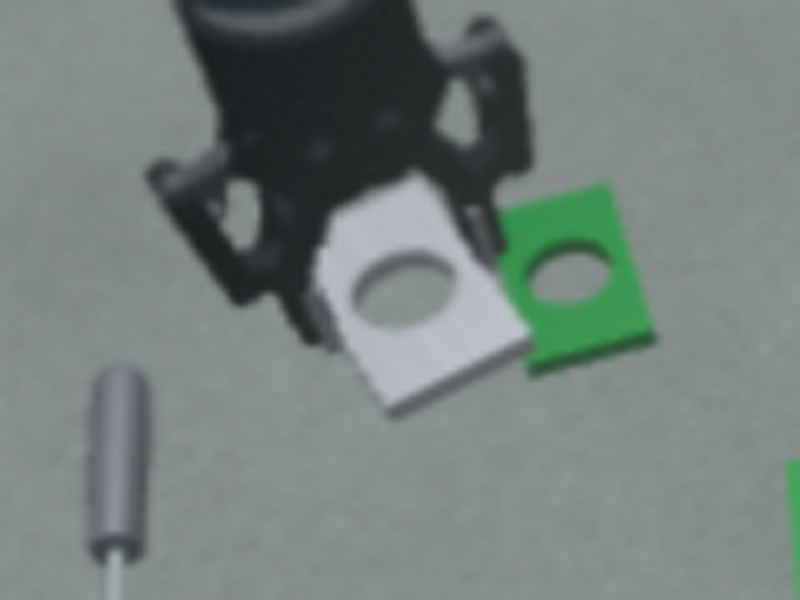

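Request:
move_arm(series="0 0 41 -19.8 25.8 1.2 5.5; 0 0 41 -19.8 25.8 1.2 5.5; 0 0 41 -19.8 25.8 1.2 5.5; 0 0 41 -19.8 25.8 1.2 5.5; 0 0 41 -19.8 25.8 1.2 5.5; 0 0 41 -19.8 25.8 1.2 5.5; 0 0 41 -19.8 25.8 1.2 5.5; 0 0 41 -19.8 25.8 1.2 5.5; 0 0 41 -19.8 25.8 1.2 5.5; 0 0 41 -19.8 25.8 1.2 5.5; 0 0 41 -19.8 25.8 1.2 5.5")

```text
t: 7.0
position: [0.5342, 0.0315, 0.1425]
ee_rot: [-0.494, -3.101, 0.001]
wrist_force: [-0.4, -0.8, -0.7]
opening: 0.692
```

```bash
cat > look.py <<'E'
from h import *
import sys
# hold check: overlay predicted plate (from TCP), post
def hold(tag,dz=.0147,top=True):
    st(); s=arm.read_state(); xa=R.from_rotvec(s['ee_rot']).as_matrix(); yaw=np.arctan2(xa[1,0],xa[0,0])
    c=np.array(s['position'][:2]); z=s['position'][2]+dz
    out=[]
    for n in("top","scene"):
        p,d=cams.camera(n); np.savez(f"{n}_{tag}.npz",p=p,d=d)
        q=np.array([[.05,.03],[-.05,.03],[-.05,-.03],[.05,-.03]])@np.array([[np.cos(yaw),np.sin(yaw)],[-np.sin(yaw),np.cos(yaw)]])+c
        t=np.linspace(0,6.28,40)
        ex=[(np.c_[q,[z]*4],(255,255,0)),(np.c_[c[0]+.02*np.cos(t),c[1]+.02*np.sin(t),[z]*40],(255,255,0))]
        u,v=proj(n,[*c,.09])[0].astype(int)
        out.append(overlay(n,p,np.array([.5376,.0337]) if n=="scene" else np.array([.5345,.0305]),-.315,(u-33,v-35,u+33,v+35),6,None,extra=ex))
    cv2.imwrite(f"pics/{tag}.png",np.hstack(out)[:,:,::-1])
hold(sys.argv[1],float(sys.argv[2]) if len(sys.argv)>2 else .0147)
E
python3 look.py h1
```

```text
t 7.0 pos [0.5342 0.0315 0.1425] yaw 2.8258 tilt 0.1 F [-0.42 -0.82 -0.67] T [-0.04 -0.02 -0.05] open_mm 59.1 j [-0.06  0.34 -0.21  1.02 -0.    0.26]
```

View pics/h1.png

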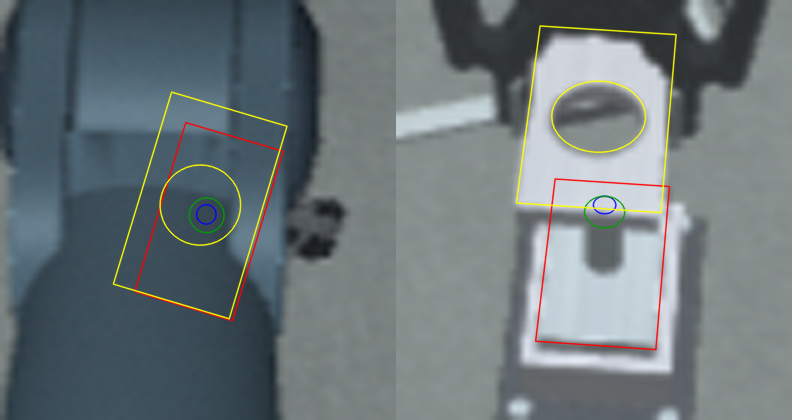

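```bash
python3 - <<'E'
from h import *
go(.5376,.0337,.110,-.315+np.pi)
E
```

```text
turn deg [-0.02 -0.02 -0.06] shift cm [-0.22  0.3   3.3 ]
```

```bash
cat >> h.py <<'E'
MV=[]
def cmd():
    p=np.array([.129,-.56,.231]); r=R.from_rotvec([-3.11962691e+00, -3.55263511e-01,0])
    for l in open('moves.txt'):
        a=np.array(l.split(),float)
        if len(a)<6: continue
        p=p+r.apply(a[3:6]/100); r=r*R.from_rotvec(np.radians(a[:3]))
    return p,r
def cgo(x,y,z,yaw):
    p0,r0=cmd(); p,r=tgt(x,y,z,yaw); m=r0.as_matrix()
    print('cmd',p0.round(4),'yaw',round(np.arctan2(m[1,0],m[0,0]),4)); print('  turn',np.degrees((r0.inv()*r).as_rotvec()).round(2),'shift',(r0.inv().apply(p-p0)*100).round(2))
E
cat > moves.txt <<'E'
0 0 -86 19.1 -6.9 0
0 0 -104.4 14.25 17.8 11.1
0 0 -0.9 0 -0.05 11.8
0 0 0 0 0 0.7
0 0 0 0 0 -16
0 0 41 -19.8 25.8 1.2
E
python3 - <<'E'
from h import *
for i in range(4):
    arm.read_state()
st(); cgo(.5376,.0337,.110,-.315+np.pi)
E
```

```text
t 7.1 pos [0.5346 0.0315 0.143 ] yaw 2.8256 tilt 0.03 F [-0.48  0.22 -0.97] T [ 0.03  0.01 -0.01] open_mm 59.0 j [-0.06  0.34 -0.21  1.03 -0.    0.26]
cmd [0.5276 0.0351 0.144 ] yaw 2.85
  turn [ 0.09 -0.04  1.34] shift [-1.    0.15  3.4 ]
```

```bash
sed -i 's/p=np.array(\[.129,-.56,.231\]); r=.*/p=np.array([.5344,.0315,.1428]); r=tgt(0,0,0,2.8257)[1]/' h.py; : > moves.txt; python3 - <<'E'
from h import *
cgo(.5376,.0337,.110,-.315+np.pi)
E
```

```text
cmd [0.5344 0.0315 0.1428] yaw 2.8257
  turn [ 0.    0.   -0.05] shift [-0.24  0.31  3.28]
```

Request:
move_arm(series="0 0 0 -0.24 0.31 0 5.5; 0 0 0 -0.24 0.31 1.5 5.5; 0 0 0 -0.24 0.31 3.3 5.5; 0 0 0 -0.24 0.31 3.3 5.5")

```text
t: 7.5
position: [0.5364, 0.0348, 0.1082]
ee_rot: [-0.491, -3.099, 0.001]
wrist_force: [-0.7, 0.2, -1.6]
opening: 0.685
```

```bash
echo "0 0 0 -0.24 0.31 3.3" >> moves.txt; python3 look.py h2
```

```text
t 7.5 pos [0.5364 0.0348 0.1082] yaw 2.8271 tilt 0.24 F [-0.74  0.25 -1.62] T [ 0.   -0.02 -0.01] open_mm 58.5 j [-0.05  0.37 -0.25  0.95 -0.    0.26]
```

View pics/h2.png

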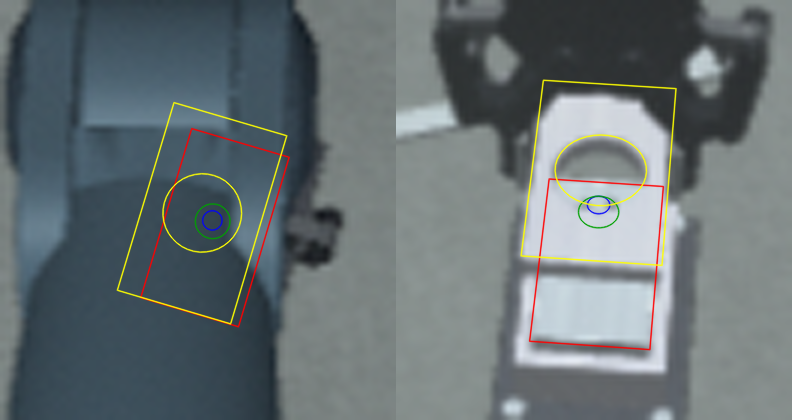

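Request:
move_arm(series="0 0 0 0 0 1.5 5.5; 0 0 0 0 0 3 5.5; 0 0 0 0 0 4 5.5; 0 0 0 0 0 4.6 5.5; 0 0 0 0 0 5.0 5.5; 0 0 0 0 0 5.3 5.5; 0 0 0 0 0 5.3 5.5")

```text
t: 8.3
position: [0.5382, 0.0351, 0.0573]
ee_rot: [0.491, 3.103, -0.0]
wrist_force: [-1.2, 0.7, -1.5]
opening: 0.683
```

```bash
echo "0 0 0 0 0 5.3" >> moves.txt; python3 look.py h3
```

```text
t 8.3 pos [0.5382 0.0351 0.0573] yaw 2.8279 tilt 0.01 F [-1.16  0.74 -1.46] T [0.01 0.02 0.04] open_mm 58.4 j [-0.05  0.42 -0.32  0.82 -0.    0.26]
```

View pics/h3.png

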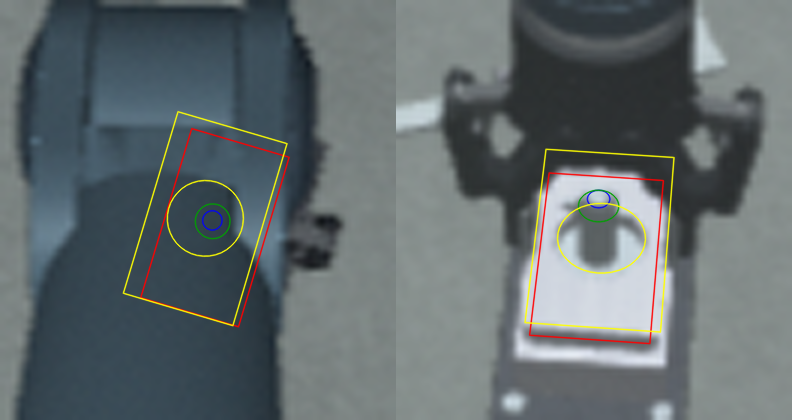

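Request:
move_arm(series="0 0 0 0 0 0.15 5.5; 0 0 0 0 0 0.3 5.5; 0 0 0 0 0 0.35 5.5; 0 0 0 0 0 0.35 5.5")

```text
t: 8.8
position: [0.538, 0.0351, 0.0537]
ee_rot: [-0.491, -3.103, 0.0]
wrist_force: [0.1, 0.4, -1.4]
opening: 0.688
```

Request:
move_arm(series="0 0 0 0 0 0.1 5.5; 0 0 0 0 0 0.1 5.5; 0 0 0 0 0 0.1 5.5")

```text
t: 9.1
position: [0.5382, 0.0351, 0.0535]
ee_rot: [0.491, 3.103, -0.0]
wrist_force: [-2.5, 0.6, 4.6]
opening: 0.686
```

Request:
move_arm(series="0 0 0 0 0 0 7.4; 0 0 0 0 0 0 7.4; 0 0 0 0 0 0 7.4; 0 0 0 0 0 0 7.4; 0 0 0 0 0 -4 7.4; 0 0 0 0 0 -8 7.4; 0 0 0 0 0 -12 7.4; 0 0 0 0 0 -12 7.4")

```text
t: 9.9
position: [0.5422, 0.0349, 0.1788]
ee_rot: [0.489, 3.092, 0.002]
wrist_force: [1.2, -0.6, 0.0]
opening: 0.866
```

```bash
printf "0 0 0 0 0 .35\n0 0 0 0 0 .1\n0 0 0 0 0 -12\n" >> moves.txt; python3 look.py h4; python3 - <<'E'
from h import *
from m import plate
p=np.load("scene_h4.npz")['p']
o=plate("scene",p,(.5376,.0337),.068,name="B on seat",thr=185)
o=plate("scene",p,(.5376,.0337),.068,name="B on seat",thr=175)
cgo(.630,.266,.16,-.0894+np.pi)
E
```

```text
t 9.9 pos [0.5422 0.0349 0.1788] yaw 2.8279 tilt 0.63 F [ 1.19 -0.59  0.03] T [-0.01 -0.01 -0.02] open_mm 74.0 j [-0.05  0.32 -0.13  1.1  -0.    0.26]
scene B on seat thr 185 [0.5473 0.0331] [ 68.93764496 113.76293182] -0.3218 hole [0.5314 0.0354] [38.6 43.1] hole [0.591  0.0175] [10. 85.]
scene B on seat thr 175 [0.5471 0.0334] [ 69.85345459 114.56988525] -0.3142 hole [0.5314 0.0356] [36.7 41.9] hole [0.5911 0.0177] [ 9.  85.6]
cmd [0.5376 0.0337 0.1723] yaw 2.8257
  turn [ -0.     0.   -12.98] shift [-1.56 24.95  1.23]
```

View pics/h4.png

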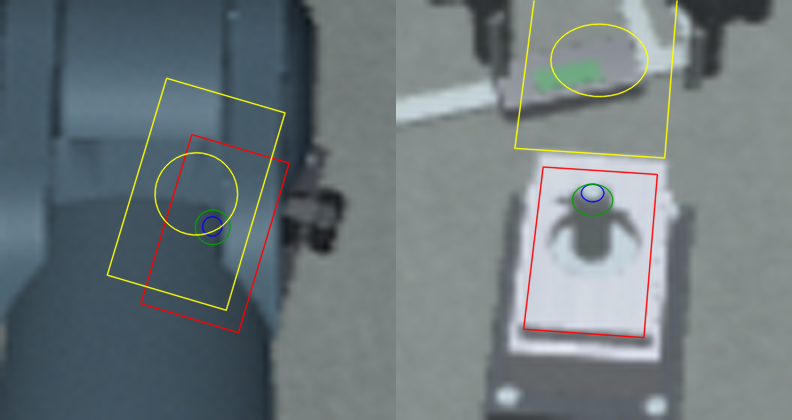

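```bash
cat > onseat.py <<'E'
from h import *
import sys
def draw(f,z,c,yaw=-.315,k=10,n="scene"):
    p=np.load(f)['p']; c=np.array(c)
    Rz=np.array([[np.cos(yaw),np.sin(yaw)],[-np.sin(yaw),np.cos(yaw)]])
    q=np.array([[.05,.03],[-.05,.03],[-.05,-.03],[.05,-.03]])@Rz+c; t=np.linspace(0,6.28,40)
    ex=[(np.c_[q,[z]*4],(255,160,0)),(np.c_[c[0]+.02*np.cos(t),c[1]+.02*np.sin(t),[z]*40],(255,160,0))]
    return overlay(n,p,np.array([.5376,.0337]),-.315,(265,185,317,241),k,1.11,extra=ex)
if __name__=="__main__":
    cv2.imwrite(sys.argv[2],np.hstack([draw(sys.argv[1],float(sys.argv[3]),[float(sys.argv[4]),float(sys.argv[5])])])[:,:,::-1])
E
python3 onseat.py scene_h4.npz pics/os1.png .068 .5376 .0337
```

```text
(no output)
```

View pics/os1.png

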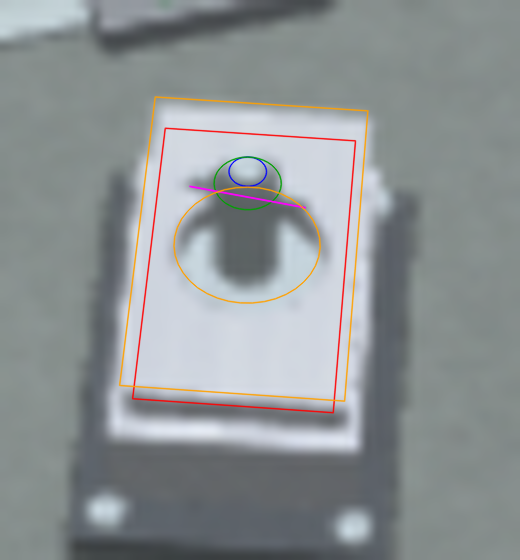

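```bash
python3 - <<'E'
from h import *
st();cgo(.6304,.2662,.10,-.0894+np.pi)
E
```

```text
t 10.0 pos [0.5393 0.035  0.1739] yaw 2.828 tilt 0.18 F [-0.02 -0.44 -0.28] T [ 0.01  0.04 -0.03] open_mm 74.4 j [-0.05  0.33 -0.14  1.1  -0.    0.26]
cmd [0.5376 0.0337 0.1723] yaw 2.8257
  turn [ -0.     0.   -12.98] shift [-1.59 24.98  7.23]
```

```bash
sed -i 's/p=np.array(\[.5344,.0315,.1428\])/p=np.array([.5381,.0350,.1727])/; s/2.8257)\[1\]/2.8279)[1]/' h.py; : > moves.txt; python3 - <<'E'
from h import *
cgo(.6304,.2662,.10,-.0894+np.pi)
E
```

```text
cmd [0.5381 0.035  0.1727] yaw 2.8279
  turn [  0.     0.   -12.85] shift [-1.65 24.84  7.27]
```

Request:
move_arm(series="0 0 -12.9 -1.6 24.8 1 7.4; 0 0 -12.9 -1.6 24.8 2 7.4; 0 0 -12.9 -1.6 24.8 3 7.4; 0 0 -12.9 -1.6 24.8 4 7.4; 0 0 -12.9 -1.6 24.8 5 7.4; 0 0 -12.9 -1.6 24.8 7.3 7.4; 0 0 -12.9 -1.6 24.8 7.3 7.4; 0 0 -12.9 -1.6 24.8 7.3 7.4; 0 0 -12.9 -1.6 24.8 7.3 7.4")

```text
t: 10.9
position: [0.63, 0.265, 0.1006]
ee_rot: [0.141, 3.138, -0.0]
wrist_force: [0.0, 0.1, -0.2]
opening: 0.865
```

```bash
echo "0 0 -12.9 -1.6 24.8 7.3" >> moves.txt; python3 - <<'E'
from h import *
st();cgo(.6304,.2662,.005,-.0894+np.pi)
p,d=cams.camera("scene"); np.savez("scene5.npz",p=p,d=d); st()
u,v=proj("scene",[.63,.266,.03])[0].astype(int)
c=cv2.resize(p[v-45:v+45,u-60:u+60],(800,600),interpolation=cv2.INTER_CUBIC)
cv2.imwrite("pics/g5.png",c[:,:,::-1])
E
```

```text
t 10.9 pos [0.63   0.265  0.1006] yaw 3.0517 tilt 0.03 F [ 0.03  0.12 -0.2 ] T [-0.03  0.04  0.  ] open_mm 73.9 j [ 0.31  0.66  0.2   1.11 -0.    0.4 ]
cmd [0.6298 0.266  0.0997] yaw 3.053
  turn [-0.    0.    0.05] shift [-0.05  0.03  9.47]
t 10.95 pos [0.6305 0.265  0.1013] yaw 3.0516 tilt 0.1 F [0.33 0.24 0.24] T [-0.05  0.01 -0.01] open_mm 74.0 j [ 0.31  0.66  0.2   1.11 -0.    0.4 ]
```

View pics/g5.png

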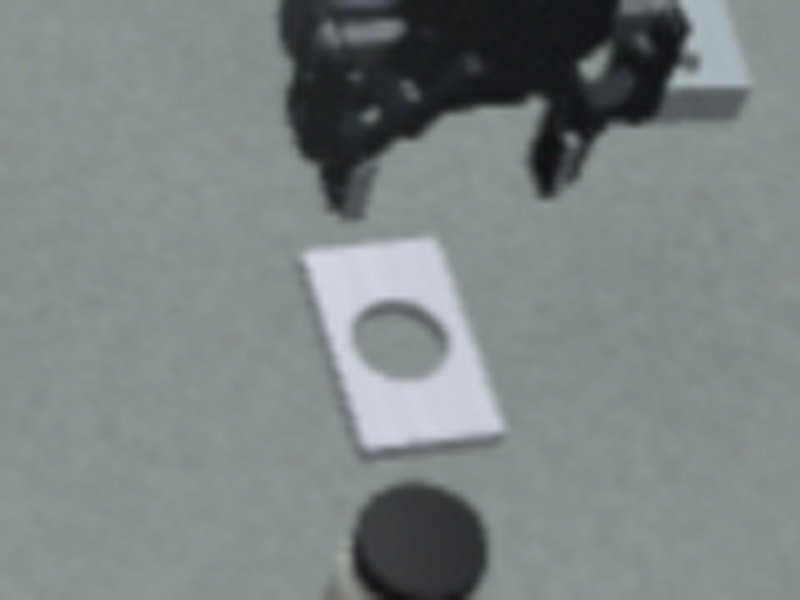

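Request:
move_arm(series="0 0 0 0 0.1 4 7.4; 0 0 0 0 0.1 8 7.4; 0 0 0 0 0.1 9.2 7.4; 0 0 0 0 0.1 9.8 7.4; 0 0 0 0 0.1 10.2 7.4; 0 0 0 0 0.1 10.4 7.4; 0 0 0 0 0.1 10.4 7.4; 0 0 0 0 0.1 10.4 7.4")

```text
t: 11.75
position: [0.631, 0.2674, -0.0029]
ee_rot: [0.139, 3.136, 0.001]
wrist_force: [1.3, 0.1, -0.3]
opening: 0.867
```

```bash
echo "0 0 0 0 0.1 10.4" >> moves.txt; python3 - <<'E'
from h import *
st()
p,d=cams.camera("scene"); np.savez("scene6.npz",p=p,d=d); st()
u,v=proj("scene",[.63,.266,.03])[0].astype(int)
c=cv2.resize(p[v-30:v+30,u-40:u+40],(800,600),interpolation=cv2.INTER_CUBIC)
cv2.imwrite("pics/g6.png",c[:,:,::-1])
E
```

```text
t 11.75 pos [ 0.631   0.2674 -0.0029] yaw 3.0531 tilt 0.12 F [ 1.31  0.14 -0.31] T [-0.02  0.    0.  ] open_mm 74.0 j [ 0.31  0.74  0.07  0.9  -0.    0.4 ]
t 11.8 pos [ 0.6308  0.2673 -0.0032] yaw 3.0531 tilt 0.1 F [0.09 0.15 0.25] T [-0.02  0.04 -0.04] open_mm 73.7 j [ 0.31  0.74  0.07  0.9  -0.    0.4 ]
```

View pics/g6.png

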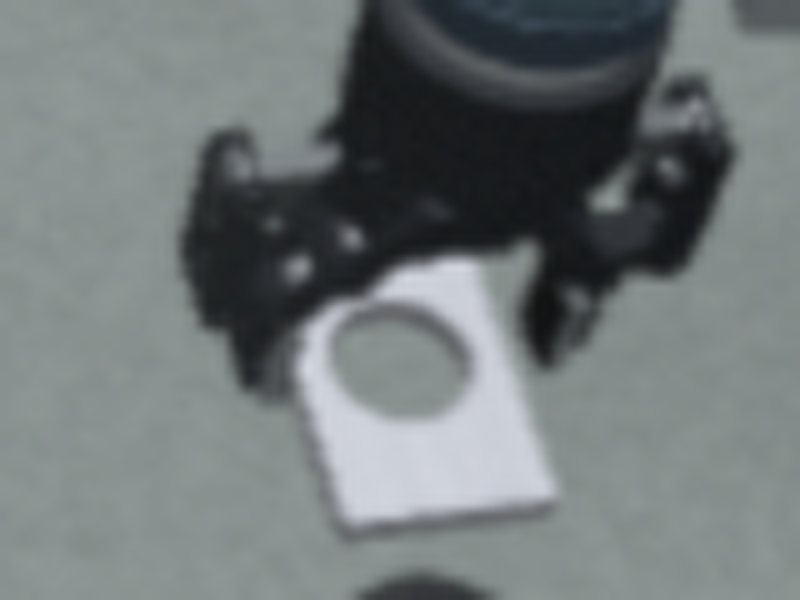

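Tips straddle the plate with its hole between them. I'll go 1 mm lower and close.

Request:
move_arm(series="0 0 0 0 0 0.12 7.4; 0 0 0 0 0 0.12 5.5; 0 0 0 0 0 0.12 5.5; 0 0 0 0 0 0.12 5.5; 0 0 0 0 0 0.12 5.5; 0 0 0 0 0 0.12 5.5; 0 0 0 0 0 0.12 5.5; 0 0 0 0 0 0.12 5.5")

```text
t: 12.6
position: [0.6308, 0.2672, -0.0046]
ee_rot: [0.139, 3.137, 0.001]
wrist_force: [-0.6, -0.3, 4.9]
opening: 0.691
```

```bash
echo "0 0 0 0 0 0.12" >> moves.txt; python3 -c "
from h import *
st()"
```

```text
t 12.6 pos [ 0.6308  0.2672 -0.0046] yaw 3.0531 tilt 0.1 F [-0.59 -0.25  4.91] T [-0.11  0.04  0.  ] open_mm 59.0 j [ 0.31  0.74  0.07  0.89 -0.    0.4 ]
```

Request:
move_arm(series="0 0 0 0 0 -0.5 5.5; 0 0 0 0 0 -1.5 5.5; 0 0 0 0 0 -4 5.5; 0 0 0 0 0 -8 5.5; 0 0 0 0 0 -12 5.5; 0 0 0 0 0 -16 5.5; 0 0 0 0 0 -16 5.5; 0 0 0 0 0 -16 5.5")

```text
t: 13.4
position: [0.6307, 0.2673, 0.156]
ee_rot: [0.139, 3.136, 0.001]
wrist_force: [0.4, 0.2, -1.9]
opening: 0.694
```

```bash
echo "0 0 0 0 0 -16" >> moves.txt; python3 - <<'E'
from h import *
st();go(.5378,.0345,.145,-.315+np.pi);cgo(.5378,.0345,.145,-.315+np.pi)
E
```

```text
t 13.4 pos [0.6307 0.2673 0.156 ] yaw 3.0531 tilt 0.15 F [ 0.42  0.19 -1.89] T [ 0.09 -0.02 -0.05] open_mm 59.3 j [ 0.31  0.63  0.3   1.24 -0.    0.4 ]
turn deg [ 0.07  0.13 12.98] shift cm [  7.2  -24.01   1.06]
cmd [0.6299 0.267  0.1545] yaw 3.053
  turn [ 0.   -0.   12.97] shift [  7.12 -23.97   0.95]
```

Request:
move_arm(series="0 0 13 7.15 -24 1 5.5; 0 0 13 7.15 -24 1 5.5; 0 0 13 7.15 -24 1 5.5; 0 0 13 7.15 -24 1 5.5; 0 0 13 7.15 -24 1 5.5; 0 0 13 7.15 -24 1 5.5; 0 0 13 7.15 -24 1 5.5; 0 0 13 7.15 -24 1 5.5; 0 0 13 7.15 -24 1 5.5; 0 0 13 7.15 -24 2.5 5.5; 0 0 13 7.15 -24 4 5.5; 0 0 13 7.15 -24 4 5.5")

```text
t: 14.6
position: [0.5362, 0.0356, 0.1125]
ee_rot: [-0.489, -3.099, 0.001]
wrist_force: [-0.6, 0.0, -1.9]
opening: 0.687
```

```bash
echo "0 0 13 7.15 -24 4" >> moves.txt; python3 look.py h5; python3 - <<'E'
from h import *
st();cgo(.5378,.0345,.065,-.315+np.pi)
E
```

```text
t 14.6 pos [0.5362 0.0356 0.1125] yaw 2.8283 tilt 0.23 F [-0.6   0.03 -1.87] T [0.01 0.04 0.  ] open_mm 58.6 j [-0.05  0.37 -0.25  0.96  0.    0.26]
t 14.7 pos [0.5375 0.0352 0.1144] yaw 2.8277 tilt 0.05 F [ 0.29 -0.72 -0.67] T [ 0.01 -0.03  0.04] open_mm 58.7 j [-0.05  0.37 -0.24  0.96 -0.    0.26]
cmd [0.5375 0.0342 0.1145] yaw 2.8262
  turn [-0.   -0.   -0.03] shift [-0.02  0.04  4.95]
```

View pics/h5.png

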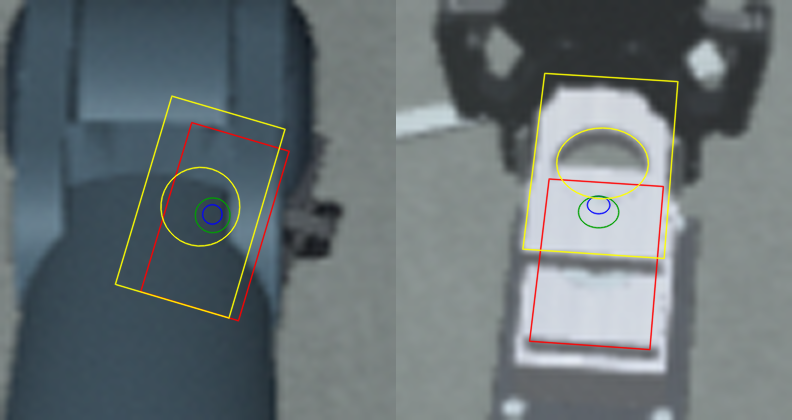

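Request:
move_arm(series="0 0 0 0 -0.05 1.5 5.5; 0 0 0 0 -0.05 3 5.5; 0 0 0 0 -0.05 4 5.5; 0 0 0 0 -0.05 4.5 5.5; 0 0 0 0 -0.05 4.8 5.5; 0 0 0 0 -0.05 4.95 5.5; 0 0 0 0 -0.05 5.05 5.5; 0 0 0 0 -0.05 5.05 5.5")

```text
t: 15.5
position: [0.5377, 0.0338, 0.0644]
ee_rot: [0.493, 3.102, -0.0]
wrist_force: [-0.1, 0.4, -1.1]
opening: 0.686
```

```bash
echo "0 0 0 0 -0.05 5.05" >> moves.txt; python3 look.py h6
```

```text
t 15.5 pos [0.5377 0.0338 0.0644] yaw 2.8261 tilt 0.04 F [-0.13  0.43 -1.15] T [-0.05  0.01 -0.01] open_mm 58.6 j [-0.05  0.41 -0.32  0.84 -0.    0.26]
```

View pics/h6.png

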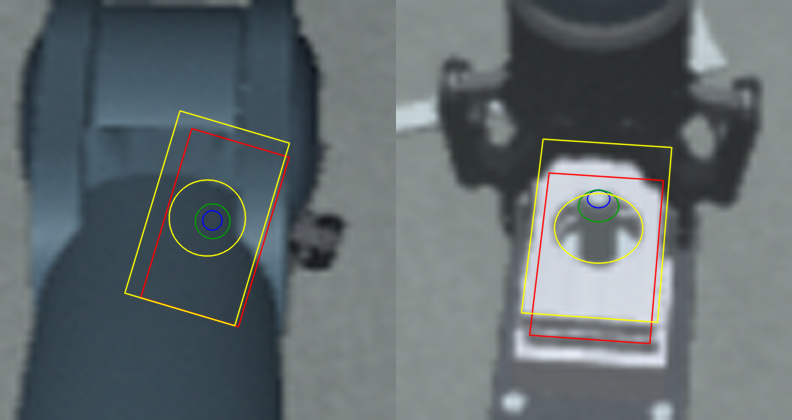

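Request:
move_arm(series="0 0 0 0 0 0.1 5.5; 0 0 0 0 0 0.18 5.5; 0 0 0 0 0 0.18 5.5")

```text
t: 15.9
position: [0.5378, 0.0338, 0.0632]
ee_rot: [0.493, 3.102, 0.0]
wrist_force: [-2.8, -0.7, 6.5]
opening: 0.689
```

Request:
move_arm(series="0 0 0 0 0 0.1 5.5; 0 0 0 0 0 0.05 7.4; 0 0 0 0 0 0.05 7.4; 0 0 0 0 0 0.05 7.4; 0 0 0 0 0 0.05 7.4; 0 0 0 0 0 -4 7.4; 0 0 0 0 0 -8 7.4; 0 0 0 0 0 -12 7.4; 0 0 0 0 0 -12 7.4; 0 0 0 0 0 -12 7.4")

```text
t: 16.9
position: [0.5385, 0.0338, 0.1833]
ee_rot: [0.493, 3.1, 0.0]
wrist_force: [-0.1, 0.1, -0.5]
opening: 0.866
```

```bash
printf "0 0 0 0 0 .18\n0 0 0 0 0 -12\n" >> moves.txt; python3 look.py h7; python3 onseat.py scene_h7.npz pics/os2.png .078 .5376 .0337
```

```text
t 16.9 pos [0.5385 0.0338 0.1833] yaw 2.8261 tilt 0.17 F [-0.13  0.08 -0.5 ] T [0.01 0.04 0.  ] open_mm 73.9 j [-0.05  0.32 -0.13  1.12 -0.    0.26]
```

View pics/os2.png

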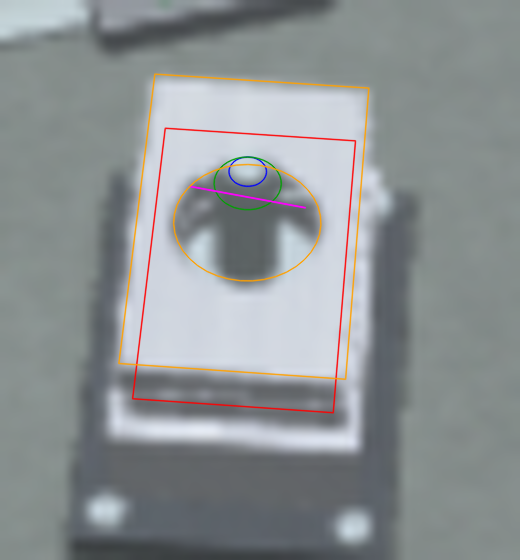

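Both plates are stacked squarely, and the overlay agrees to about 1 mm. Next is the collar.

```bash
python3 - <<'E'
from h import *
for n,f in(("scene","scene_h7.npz"),("top","top0.npz")):
    p=np.load(f)['p']; c=(.462,.294)
    o=ortho(n,p,c,.05,half=.05); g=cv2.GaussianBlur(o.astype(np.float32).mean(2),(0,0),2)
    thr=(g[200,200]+g[200-0:,].min())/2
    b=(g>thr).astype(np.uint8); cs,_=cv2.findContours(b,cv2.RETR_LIST,cv2.CHAIN_APPROX_NONE)
    for k in cs:
        if 3000<cv2.contourArea(k)<60000: el=cv2.fitEllipse(k); print(n,'disc',world(c,el[0],half=.05).round(4),np.round(np.array(el[1])*.25,1))
    x=.02846;
    cv2.circle(o,tuple(int(v) for v in ((np.array([.462,.294])-np.array(c)+.05)/.00025)),114,(255,0,0),1)
    cv2.imwrite(f"pics/col_{n}.png",o[:,:,::-1])
st();
E
python3 -c "
import cv2,numpy as np
cv2.imwrite('pics/col.png',np.hstack([cv2.imread('pics/col_scene.png'),cv2.imread('pics/col_top.png')]))"
```

```text
scene disc [0.4584 0.3038] [44.4 45.7]
top disc [0.4579 0.3005] [42.2 42.9]
top disc [0.4571 0.296 ] [60.2 67.6]
t 17.0 pos [0.5365 0.0339 0.181 ] yaw 2.8262 tilt 0.12 F [ 0.21 -1.13 -0.32] T [ 0.05 -0.   -0.02] open_mm 74.0 j [-0.05  0.32 -0.13  1.12 -0.    0.26]
```

View pics/col.png

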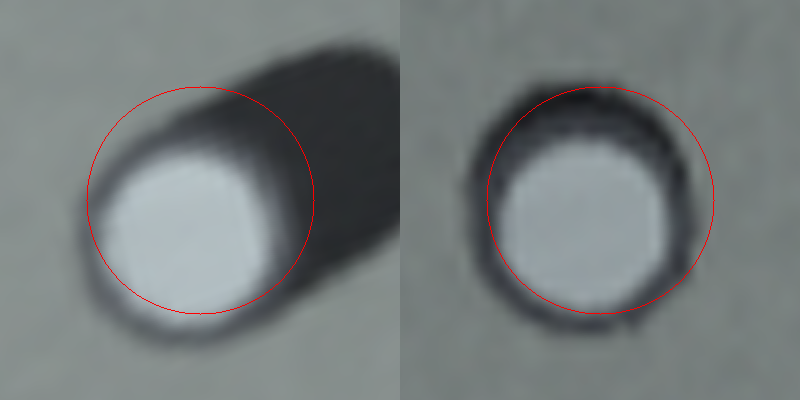

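```bash
python3 - <<'E'
from h import *
print('block',at_z("top",[[146,214]],.025))
sed=open('h.py').read().replace("p=np.array([.5381,.0350,.1727])","p=np.array([.5377,.0338,.1825])").replace("2.8279)[1]","2.8261)[1]"); open('h.py','w').write(sed); open('moves.txt','w').close()
E
python3 - <<'E'
from h import *
st();cgo(.4584,.3036,.11,2.8261);
E
```

```text
block [[0.50362078 0.43939048 0.025     ]]
t 17.0 pos [0.5365 0.0339 0.181 ] yaw 2.8262 tilt 0.12 F [ 0.21 -1.13 -0.32] T [ 0.05 -0.   -0.02] open_mm 74.0 j [-0.05  0.32 -0.13  1.12 -0.    0.26]
cmd [0.5377 0.0338 0.1825] yaw 2.8261
  turn [0. 0. 0.] shift [15.91 23.19  7.25]
```

Request:
move_arm(series="0 0 0 15.9 23.2 0 7.8; 0 0 0 15.9 23.2 0 7.8; 0 0 0 15.9 23.2 0 7.8; 0 0 0 15.9 23.2 2 7.8; 0 0 0 15.9 23.2 4 7.8; 0 0 0 15.9 23.2 7.2 7.8; 0 0 0 15.9 23.2 7.2 7.8; 0 0 0 15.9 23.2 7.2 7.8; 0 0 0 15.9 23.2 7.2 7.8; 0 0 0 15.9 23.2 7.2 7.8; 0 0 0 15.9 23.2 7.2 7.8")

```text
t: 18.1
position: [0.4597, 0.3031, 0.1116]
ee_rot: [0.496, 3.1, 0.002]
wrist_force: [0.3, -0.4, 0.6]
opening: 0.912
```

```bash
echo "0 0 0 15.9 23.2 7.2" >> moves.txt; python3 - <<'E'
from h import *
st();
p,d=cams.camera("scene"); np.savez("scene7.npz",p=p,d=d); st()
cgo(.4584,.3036,.006,2.8261); go(.4584,.3036,.006,2.8261)
u,v=proj("scene",[.4584,.3036,.06])[0].astype(int)
c=cv2.resize(p[v-45:v+45,u-60:u+60],(800,600),interpolation=cv2.INTER_CUBIC)
cv2.imwrite("pics/g7.png",c[:,:,::-1])
E
```

```text
t 18.1 pos [0.4597 0.3031 0.1116] yaw 2.8241 tilt 0.14 F [ 0.33 -0.38  0.57] T [ 0.01  0.   -0.  ] open_mm 77.9 j [ 0.47  0.39 -0.22  0.96 -0.    0.79]
t 18.15 pos [0.4595 0.3031 0.1114] yaw 2.8244 tilt 0.12 F [-0.58  1.16  0.21] T [-0.03 -0.01 -0.02] open_mm 77.7 j [ 0.47  0.39 -0.22  0.96 -0.    0.79]
cmd [0.4585 0.3037 0.1105] yaw 2.8261
  turn [0. 0. 0.] shift [ 1.000e-02 -1.000e-02  1.045e+01]
turn deg [ 0.08  0.09 -0.1 ] shift cm [ 0.14 -0.   10.54]
```

View pics/g7.png

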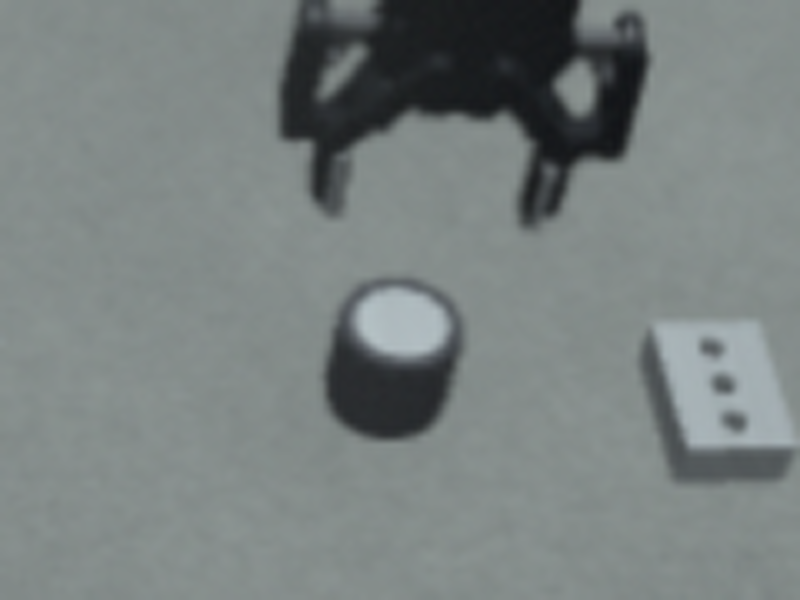

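Request:
move_arm(series="0 0 0 0.08 0 3 7.8; 0 0 0 0.08 0 5 7.8; 0 0 0 0.08 0 6 7.8; 0 0 0 0.08 0 7 7.8; 0 0 0 0.08 0 8 7.8; 0 0 0 0.08 0 9 7.8; 0 0 0 0.08 0 10 7.8; 0 0 0 0.08 0 10.5 7.8; 0 0 0 0.08 0 10.5 7.8; 0 0 0 0.08 0 10.5 7.8")

```text
t: 19.15
position: [0.4575, 0.304, 0.0053]
ee_rot: [0.493, 3.103, -0.0]
wrist_force: [-0.6, 0.8, 0.4]
opening: 0.914
```

```bash
echo "0 0 0 0.08 0 10.5" >> moves.txt; python3 - <<'E'
from h import *
st();
p,d=cams.camera("scene"); np.savez("scene8.npz",p=p,d=d); st()
u,v=proj("scene",[.4584,.3036,.03])[0].astype(int)
c=cv2.resize(p[v-30:v+30,u-40:u+40],(800,600),interpolation=cv2.INTER_CUBIC)
cv2.imwrite("pics/g8.png",c[:,:,::-1])
E
```

```text
t 19.15 pos [0.4575 0.304  0.0053] yaw 2.8263 tilt 0.01 F [-0.61  0.81  0.41] T [ 0.03 -0.02 -0.02] open_mm 78.0 j [ 0.47  0.5  -0.36  0.71 -0.    0.79]
t 19.2 pos [0.4578 0.3041 0.0056] yaw 2.8262 tilt 0.04 F [-0.28 -0.33 -0.06] T [ 0.09 -0.03 -0.02] open_mm 78.0 j [ 0.47  0.5  -0.35  0.71 -0.    0.79]
```

View pics/g8.png

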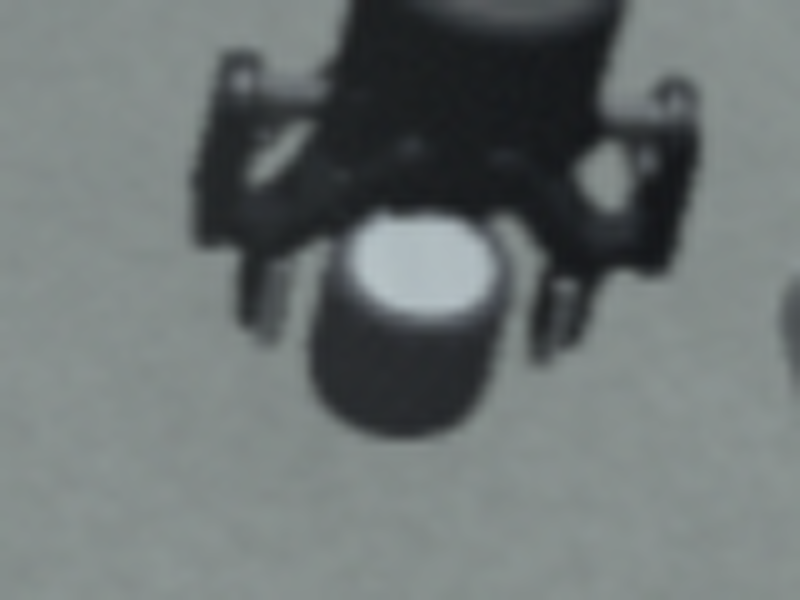

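The fingers straddle the collar. I'll grip at 60 N.

Request:
move_arm(series="0 0 0 0 0 0 5; 0 0 0 0 0 0 5; 0 0 0 0 0 0 5; 0 0 0 0 0 0 5; 0 0 0 0 0 0 5; 0 0 0 0 0 0 5; 0 0 0 0 0 0 5", newtons=60)

```text
t: 19.9
position: [0.4581, 0.3043, 0.006]
ee_rot: [0.493, 3.101, 0.001]
wrist_force: [-0.0, 0.5, 5.9]
opening: 0.641
```

Request:
move_arm(series="0 0 0 0 0 -1 5; 0 0 0 0 0 -4 5; 0 0 0 0 0 -8 5; 0 0 0 0 0 -12 5; 0 0 0 0 0 -16 5; 0 0 0 0 0 -16 5; 0 0 0 0 0 -16 5")

```text
t: 20.6
position: [0.458, 0.3042, 0.1663]
ee_rot: [0.493, 3.101, 0.002]
wrist_force: [0.3, 0.4, -1.9]
opening: 0.642
```

```bash
echo "0 0 0 0 0 -16" >> moves.txt; python3 - <<'E'
from h import *
st();cgo(.5376,.0337,.165,2.8261);go(.5376,.0337,.165,2.8261)
E
```

```text
t 20.6 pos [0.458  0.3042 0.1663] yaw 2.8262 tilt 0.12 F [ 0.28  0.35 -1.88] T [-0.03 -0.01 -0.02] open_mm 54.8 j [ 0.47  0.35 -0.13  1.09 -0.    0.79]
cmd [0.4578 0.3039 0.1655] yaw 2.8261
  turn [0. 0. 0.] shift [-15.97 -23.21   0.05]
turn deg [0.08 0.09 0.  ] shift cm [-15.96 -23.25   0.12]
```

Request:
move_arm(series="0 0 0 -16 -23.2 0 5; 0 0 0 -16 -23.2 0 5; 0 0 0 -16 -23.2 0 5; 0 0 0 -16 -23.2 0 5; 0 0 0 -16 -23.2 0 5; 0 0 0 -16 -23.2 0 5; 0 0 0 -16 -23.2 0 5; 0 0 0 -16 -23.2 0 5; 0 0 0 -16 -23.2 2 5; 0 0 0 -16 -23.2 3.5 5; 0 0 0 -16 -23.2 3.5 5; 0 0 0 -16 -23.2 3.5 5")

```text
t: 21.8
position: [0.5363, 0.035, 0.1296]
ee_rot: [-0.49, -3.101, 0.0]
wrist_force: [0.3, 0.6, -1.5]
opening: 0.641
```

```bash
echo "0 0 0 -16 -23.2 3.5" >> moves.txt; python3 - <<'E'
from h import *
st();cgo(.5376,.0337,.11,2.8261)
p,d=cams.camera("scene"); np.savez("scene9.npz",p=p,d=d); st()
s=arm.read_state(); z=s['position'][2]-.006; t=np.linspace(0,6.28,60); c=np.array(s['position'][:2])
circ=lambda r,z,c:np.c_[c[0]+r*np.cos(t),c[1]+r*np.sin(t),[z]*60]
q=np.array([.5376,.0337])
cv2.imwrite("pics/g9.png",overlay("scene",p,q,-.315,(255,165,330,241),8,1.11,extra=[(circ(.0285,z,c),(255,255,0)),(circ(.0285,z+.05,c),(255,255,0))])[:,:,::-1])
E
```

```text
t 21.8 pos [0.5363 0.035  0.1296] yaw 2.828 tilt 0.14 F [ 0.29  0.56 -1.54] T [-0.02 -0.01  0.02] open_mm 54.8 j [-0.05  0.36 -0.22  1.    0.    0.26]
cmd [0.5379 0.0337 0.1305] yaw 2.8261
  turn [0. 0. 0.] shift [ 0.03 -0.01  2.05]
t 21.85 pos [0.5372 0.0347 0.1304] yaw 2.8277 tilt 0.03 F [ 0.36 -0.   -2.65] T [-0.02 -0.04 -0.05] open_mm 54.9 j [-0.05  0.36 -0.22  1.    0.    0.26]
```

View pics/g9.png

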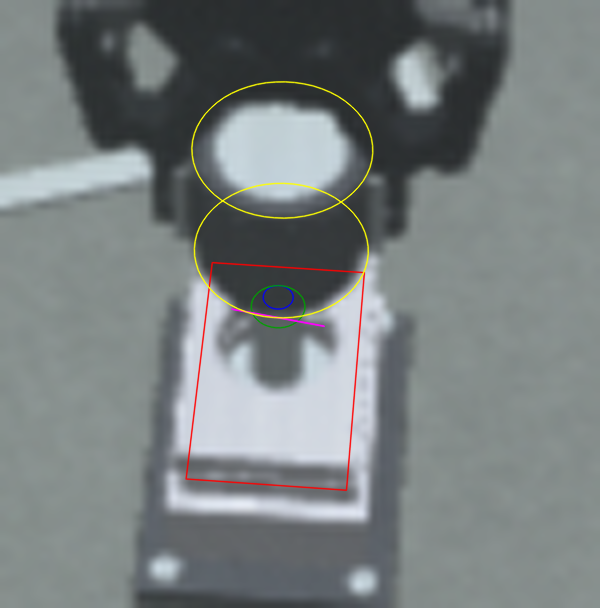

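Request:
move_arm(series="0 0 0 -0.07 -0.07 0.8 5; 0 0 0 -0.07 -0.07 1.6 5; 0 0 0 -0.07 -0.07 2 5; 0 0 0 -0.07 -0.07 2.2 5; 0 0 0 -0.07 -0.07 2.2 5")

```text
t: 22.35
position: [0.5377, 0.0328, 0.1079]
ee_rot: [-0.494, -3.102, 0.0]
wrist_force: [-0.2, -0.0, -2.1]
opening: 0.64
```

```bash
echo "0 0 0 -0.07 -0.07 2.2" >> moves.txt; python3 - <<'E'
from h import *
st();cgo(.5376,.0337,.1,2.8261)
E
```

```text
t 22.35 pos [0.5377 0.0328 0.1079] yaw 2.826 tilt 0.05 F [-0.21 -0.01 -2.11] T [-0.01  0.02 -0.04] open_mm 54.6 j [-0.06  0.37 -0.25  0.94 -0.    0.26]
cmd [0.5383 0.0329 0.1085] yaw 2.8261
  turn [0. 0. 0.] shift [0.1  0.06 0.85]
```

Request:
move_arm(series="0 0 0 0.02 0.07 0 5; 0 0 0 0.02 0.07 0.3 5; 0 0 0 0.02 0.07 0.6 5; 0 0 0 0.02 0.07 0.9 5; 0 0 0 0.02 0.07 0.9 5")

```text
t: 22.85
position: [0.5376, 0.0336, 0.0987]
ee_rot: [-0.493, -3.102, 0.0]
wrist_force: [-0.4, 0.3, -2.2]
opening: 0.638
```

```bash
echo "0 0 0 0.02 0.07 0.9" >> moves.txt; python3 - <<'E'
from h import *
st()
p,d=cams.camera("scene"); np.savez("scene10.npz",p=p,d=d); st()
cv2.imwrite("pics/g10.png",cv2.resize(p[150:241,240:340],None,fx=7,fy=6.5 if 0 else 7,interpolation=cv2.INTER_CUBIC)[:600,:,::-1])
E
```

```text
t 22.85 pos [0.5376 0.0336 0.0987] yaw 2.8262 tilt 0.06 F [-0.38  0.33 -2.16] T [ 0.03  0.06 -0.05] open_mm 54.5 j [-0.06  0.38 -0.27  0.92 -0.    0.26]
t 22.9 pos [0.5377 0.0336 0.0989] yaw 2.8262 tilt 0.04 F [ 0.09  0.82 -0.96] T [ 0.   -0.05 -0.02] open_mm 55.1 j [-0.06  0.38 -0.27  0.92 -0.    0.26]
```

View pics/g10.png

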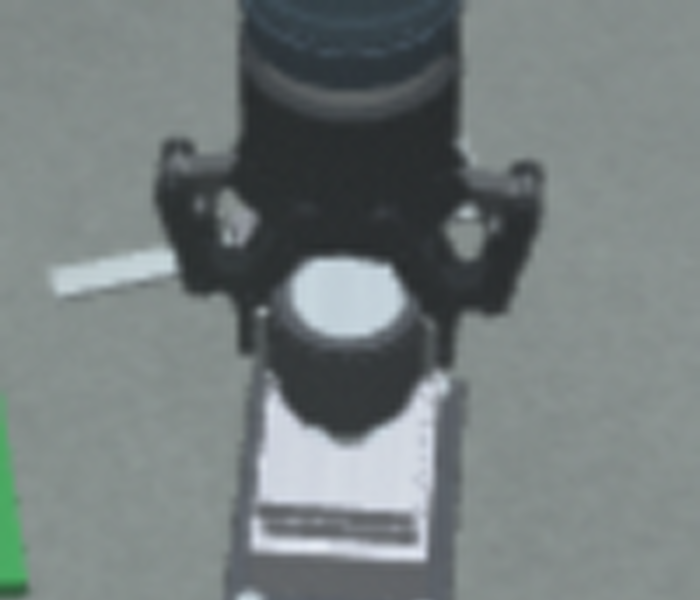

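Request:
move_arm(series="0 0 0 0 0 0.1 5; 0 0 0 0 0 0.2 5; 0 0 0 0 0 0.3 5; 0 0 0 0 0 0.3 5")

```text
t: 23.3
position: [0.5384, 0.0336, 0.0969]
ee_rot: [0.493, 3.102, 0.0]
wrist_force: [-1.9, 1.1, 4.3]
opening: 0.639
```

```bash
echo "0 0 0 0 0 0.3" >> moves.txt; python3 -c "
from h import *
st()"
```

```text
t 23.3 pos [0.5384 0.0336 0.0969] yaw 2.8262 tilt 0.05 F [-1.9   1.06  4.3 ] T [ 0.04  0.3  -0.03] open_mm 54.6 j [-0.06  0.38 -0.27  0.92 -0.    0.26]
```

Request:
move_arm(series="0 0 5 0 0 0.05 5; 0 0 10 0 0 0.05 5; 0 0 10 0 0 0.05 5")

```text
t: 23.6
position: [0.5379, 0.0336, 0.0956]
ee_rot: [-0.762, -3.048, 0.0]
wrist_force: [-0.6, 0.2, 0.0]
opening: 0.642
```

Request:
move_arm(series="0 0 5 0 0 0 5; 0 0 10 0 0 0 5; 0 0 10 0 0 0 5")

```text
t: 23.9
position: [0.5377, 0.0336, 0.0954]
ee_rot: [-1.022, -2.97, 0.001]
wrist_force: [0.1, 0.1, -2.2]
opening: 0.64
```

Request:
move_arm(series="0 0 0 0 0 0.1 5; 0 0 0 0 0 0.2 5; 0 0 0 0 0 0.2 5")

```text
t: 24.2
position: [0.5377, 0.0337, 0.0934]
ee_rot: [-1.023, -2.97, 0.0]
wrist_force: [-1.5, 0.7, -1.7]
opening: 0.638
```

```bash
python3 -c "
from h import *
st()"
```

```text
t 24.2 pos [0.5377 0.0337 0.0934] yaw 2.4782 tilt 0.05 F [-1.52  0.71 -1.71] T [0.14 0.22 0.01] open_mm 54.5 j [-0.06  0.39 -0.27  0.91  0.    0.61]
```

Request:
move_arm(series="0 0 0 0 0 0.15 5; 0 0 0 0 0 0.3 5; 0 0 0 0 0 0.45 5; 0 0 0 0 0 0.6 5; 0 0 0 0 0 0.75 5; 0 0 0 0 0 0.75 5")

```text
t: 24.8
position: [0.5377, 0.0337, 0.0858]
ee_rot: [-1.024, -2.969, 0.0]
wrist_force: [-1.5, 0.4, -3.1]
opening: 0.639
```

Request:
move_arm(series="0 0 0 0 0 0.1 5; 0 0 0 0 0 0.2 5; 0 0 0 0 0 0.2 5; 0 0 0 0 0 0.2 5")

```text
t: 25.2
position: [0.5379, 0.0337, 0.0842]
ee_rot: [-1.024, -2.969, 0.0]
wrist_force: [-1.8, 1.7, -1.1]
opening: 0.643
```

Request:
move_arm(series="0 0 0 0 0 0.1 5; 0 0 0 0 0 0.2 5; 0 0 0 0 0 0.3 5; 0 0 0 0 0 0.3 5")

```text
t: 25.6
position: [0.5379, 0.0338, 0.082]
ee_rot: [1.024, 2.97, 0.0]
wrist_force: [-4.4, 0.9, 6.2]
opening: 0.639
```

Request:
move_arm(series="0 0 0 0 0 0.1 5; 0 0 0 0 0 0.2 5; 0 0 0 0 0 0.3 5; 0 0 0 0 0 0.3 5")

```text
t: 26.0
position: [0.5379, 0.0338, 0.0793]
ee_rot: [1.024, 2.97, 0.0]
wrist_force: [-6.4, 1.6, 7.9]
opening: 0.637
```

Request:
move_arm(series="0 0 0 0 0 0.1 5; 0 0 0 0 0 0.2 5; 0 0 0 0 0 0.3 5; 0 0 0 0 0 0.3 5", newtons=80)

```text
t: 26.4
position: [0.538, 0.0337, 0.078]
ee_rot: [1.024, 2.969, 0.0]
wrist_force: [-9.5, 3.3, 20.2]
opening: 0.64
```

```bash
python3 -c "
from h import *
st();p,d=cams.camera('scene');st()
np.savez('scene11.npz',p=p,d=d)
cv2.imwrite('pics/g11.png',cv2.resize(p[165:250,240:340],(700,595),interpolation=cv2.INTER_CUBIC)[:,:,::-1])"
```

```text
t 26.4 pos [0.538  0.0337 0.078 ] yaw 2.4773 tilt 0.08 F [-9.48  3.34 20.18] T [0.27 1.93 0.06] open_mm 54.7 j [-0.05  0.4  -0.3   0.87 -0.    0.61]
t 26.45 pos [0.538  0.0337 0.078 ] yaw 2.4773 tilt 0.08 F [-10.67   2.72  19.94] T [ 0.25  1.87 -0.  ] open_mm 54.6 j [-0.05  0.4  -0.3   0.87 -0.    0.61]
```

View pics/g11.png

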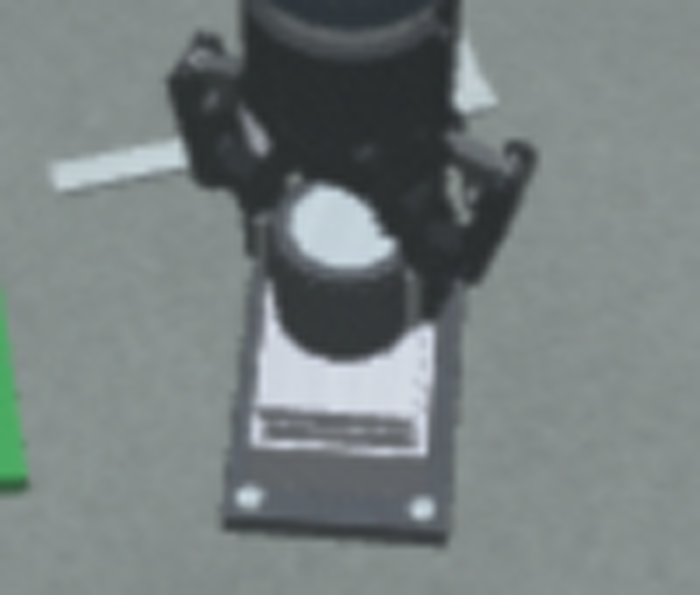

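Request:
move_arm(series="0 0 0 0 0 0 5; 0 0 0 0 0 0 5; 0 0 0 0 0 0 5; 0 0 0 0 0 0 5")

```text
t: 26.85
position: [0.538, 0.0337, 0.078]
ee_rot: [1.024, 2.969, 0.0]
wrist_force: [-10.9, 1.9, 20.3]
opening: 0.635
```

```bash
python3 onseat.py scene11.npz pics/os3.png .072 .5376 .0337; python3 -c "
from h import *
st()"
```

```text
t 26.85 pos [0.538  0.0337 0.078 ] yaw 2.4773 tilt 0.08 F [-10.88   1.87  20.26] T [ 0.25  1.87 -0.03] open_mm 54.2 j [-0.05  0.4  -0.3   0.87 -0.    0.61]
```

View pics/os3.png

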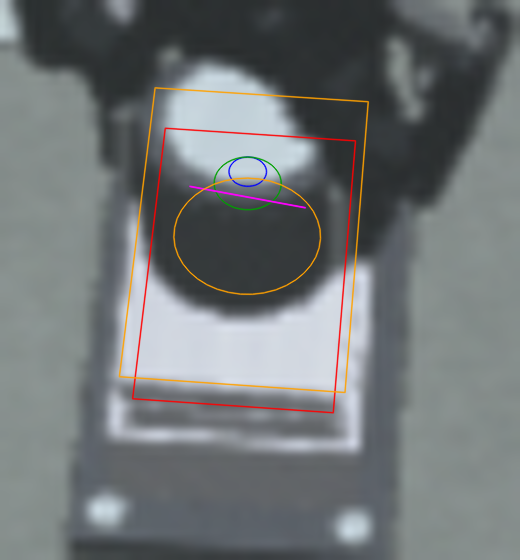

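```bash
python3 -c "
from workcell import arm
print(arm.job_done())"
```

```text
the job is handed in; nothing more can be done
None
```

I did the whole task in about 27 s on the robot's clock and handed the job in; it gave no verdict.

**What I did:** I stacked the two bare aluminium plates on the platform and left the green look-alikes alone. I put the collar over the post and pushed it lightly on to the pin. It dropped about 20° into the turn. I then pushed it down and left the arm holding it, with the grip set to 80 N.

**Last checks:**
- **Plates:** the camera overlay showed both lying square on the platform, within about 1–2 mm, also after pressing.
- **Collar:** it had gone 19.5 mm down from the pin level, which matches the 13.5 mm drop plus the 6 mm platform travel.
- **Push:** it held steady at about 20 N and 0.078 m tool height, with the sharp rise in force you would expect at the platform's stop. I judged full travel from this height and force, as the platform joint cannot be read directly.

**What disagreed:**
- **Cameras:** the two differed by about 3 mm in y, and by up to 4 mm in x at the fixture. I used the scene camera because it matched the arm.
- **Sideways force:** about 11 N, mostly along −x, remained at the end. I left it because the collar was not moving.
- **Other things on the bench:** I did not measure their positions again at the end, but I planned the moves to clear them and felt no unexpected contact.

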